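# Wind a loaded lab lift up to its pointer and lock it

## Task

Stand every steel vessel upright on the lift's tray while the tray is still down, then fit the crank on the spindle and wind the tray up until the top of its rim is level with the pointer on the gauge post (within 3 mm). Only then turn the lock collar to its locked mark; leave the crank standing in its box, the vessels upright on the tray, the pointer where it is, and everything else on the bench undisturbed.

Things in the scene. Friction and masses are not known exactly. Their poses are not given: they have to be found in the camera images.
- vessel1: steel pressure vessel, one of up to four alike (two or three are present): squat upright cylinder 44 mm across and 42 mm high, with a round boss 16 mm across and 18 mm high on the middle of its cap (60 mm in all), about 250 g, bottom-heavy. Origin at the centre of its underside, z along its axis
- vessel2: steel pressure vessel, one of up to four alike (two or three are present): squat upright cylinder 44 mm across and 42 mm high, with a round boss 16 mm across and 18 mm high on the middle of its cap (60 mm in all), about 250 g, bottom-heavy. Origin at the centre of its underside, z along its axis
- vessel3: steel pressure vessel, one of up to four alike (two or three are present): squat upright cylinder 44 mm across and 42 mm high, with a round boss 16 mm across and 18 mm high on the middle of its cap (60 mm in all), about 250 g, bottom-heavy. Origin at the centre of its underside, z along its axis
- vessel4: steel pressure vessel, one of up to four alike (two or three are present): squat upright cylinder 44 mm across and 42 mm high, with a round boss 16 mm across and 18 mm high on the middle of its cap (60 mm in all), about 250 g, bottom-heavy. Origin at the centre of its underside, z along its axis
- lift: the screw lift, fixed on the bench. Origin at bench height under the tray's centre, z up. Grey base plate 200 mm (x) by 260 mm (y), 12 mm thick; square drive box (76 mm, top 58 mm above the bench, dial up to 62 mm) centred at y = -140 mm; gauge post (12 mm thick, top 150 mm above the bench) at x = +122 mm
- tray_top (a point): centre of the inner floor of the lift's deep steel tray, axes as the lift's. Tray 190 mm (x) by 110 mm (y) outside, with a rim 4 mm thick that stands 30 mm above this floor (inside 182 by 102 mm). Three vessels fit side by side along x, 50 to 55 mm apart
- tray (a joint): height of the tray above its lowest position (m), 0 to 0.060; at 0 its inner floor is 55 mm and its rim 85 mm above the bench. Moved only by the spindle; stays where it is left
- spindle (a joint): angle of the lift's upright drive spindle (rad), 0 to 37.7, growing clockwise seen from above; clockwise raises the tray by 10 mm a turn, counter-clockwise lowers it. Turning takes about 0.1 Nm (2 N at the crank's grip) and it stays where it is left. At 0 the sides of its square lie along the lift's x and y
- spindle_top (a point): middle of the upper end of the spindle (110 mm above the bench), axes turning with the spindle and along the sides of its square. From the top down: a 6 mm high cone, then a 12 mm square 30 mm long. Its base is ringed by the collar
- collar (a joint): angle of the lock collar round the foot of the spindle (rad), 0 to 1.7, growing counter-clockwise from above. At 0 its lever points to the lift's -x (round dot on the dial: free); at 1.3 it points to the bar engraved on the dial: locked. Turning takes about 0.12 Nm; it stays where it is left
- collar_tab (a point): grip point of the black upright tab at the end of the collar's lever, 56 mm from the spindle's axis; tab 10 mm across the lever, 16 mm along it, rising from 64 to 98 mm above the bench, this point at 98 mm, the middle of its top. The frame's x axis points along the lever towards the spindle
- pointer_tip (a point): tip of the black pointer clamped on the gauge post at the tray's +x end: the set height. The tray is right when the top of its rim (tray_rim) is at this height. Held by a stiff clamp; not to be moved
- tray_rim (a point): middle of the top edge of the tray's rim at its +x end, next to the gauge post
- crank: loose dark steel crank, 220 g, balanced over its hub. Origin: middle of the mouth of its downward square socket (inside 15 mm, outside 28 mm, 26 mm deep), z up, sides along x and y. A flat arm (16 mm wide, 26 to 34 mm above the origin) runs from x = -21 to +65 mm; a round counterweight (30 mm across, 26 to 36 mm high) at x = -29 mm. Fully down on the spindle its origin is 26 mm below spindle_top
- crank_boss (a point): middle of the crank's 16 mm square lifting boss, over its socket, 46 mm above its origin; the boss stands from 34 to 58 mm above the origin, sides along the crank's x and y
- crank_grip (a point): middle of the crank's upright hand grip: an 18 mm round sleeve that spins freely on its pin, 34.5 to 78.5 mm above the crank's origin, 55 mm from the crank's axis; this point is 60 mm above the origin
- crankbox: grey open box, fixed, where the crank is kept: 110 by 110 mm outside, walls 4 mm thick and 16 mm high, floor 4 mm thick. Origin at the centre of its underside. The crank stands in it upright on its socket, arm above the walls
- liner1: bystander: plain white capped plastic cup, 37 mm across and 45 mm high, no boss on its cap; origin at the centre of its underside; leave it alone
- liner2: bystander: plain white capped plastic cup, 37 mm across and 45 mm high, no boss on its cap; origin at the centre of its underside; leave it alone
- liner3: bystander: plain white capped plastic cup, 37 mm across and 45 mm high, no boss on its cap; origin at the centre of its underside; leave it alone
- beaker: bystander: empty glass beaker, 70 mm across, 90 mm high; origin at the centre of its underside; leave it alone
- jar: bystander: white reagent jar with blue cap, 70 mm across, 110 mm high; origin at the centre of its underside; leave it alone
- dish: bystander: shallow amber glass dish, 90 mm across, 22 mm high; origin at the centre of its underside; leave it alone
- spatula: bystander: spatula lying on the bench, 170 mm long; leave it alone
There are look-alikes about, which are no part of the job. Leave any purple or turquoise look-alike of the vessel4 alone.

How it is judged (in metres and radians):
On the way, in this order (a step that is already met when the one before it is completed fails the run):
1. every vessel present stands upright on the tray, with the tray still down (raised less than 6 mm) (x of vessel1 in the frame of tray_top between -0.085 and 0.085 m and y of vessel1 in the frame of tray_top between -0.045 and 0.045 m and z of vessel1 in the frame of tray_top between -0.006 and 0.006 m and angle between each of vessel1, vessel2, vessel3, vessel4's own z axis and vertical below 0.12 rad and x of vessel2 in the frame of tray_top between -0.085 and 0.085 m and y of vessel2 in the frame of tray_top between -0.045 and 0.045 m and z of vessel2 in the frame of tray_top between -0.006 and 0.006 m and x of vessel3 in the frame of tray_top between -0.085 and 0.085 m and y of vessel3 in the frame of tray_top between -0.045 and 0.045 m and z of vessel3 in the frame of tray_top between -0.006 and 0.006 m and x of vessel4 in the frame of tray_top between -0.085 and 0.085 m and y of vessel4 in the frame of tray_top between -0.045 and 0.045 m and z of vessel4 in the frame of tray_top between -0.006 and 0.006 m and value of joint tray below 0.006 m), for 0.3 s.
2. the top of the tray's rim is level with the pointer within 3 mm, with the crank fitted on the spindle and the spindle nearly still (z of tray_rim in the frame of pointer_tip between -0.003 and 0.003 m and distance between spindle_top and crank_boss below 0.027 m and velocity of joint spindle between -0.3 and 0.3 rad/s), for 0.3 s.
3. then the lock collar is turned to its locked mark (1.18 to 1.42 rad) (value of joint collar between 1.18 and 1.42 rad and z of tray_rim in the frame of pointer_tip between -0.003 and 0.003 m), for 0.2 s.
At the end, for the whole second after the job is handed in: every vessel present stands upright on the tray inside its rim, the top of the tray's rim is level with the pointer within 3 mm, the collar is at its locked mark (1.3 rad, within 0.12), and the crank stands upright in its box (its axis within 45 mm of the box's middle along each side), all at rest (all of step 3 and x of vessel1 in the frame of tray_top between -0.085 and 0.085 m and y of vessel1 in the frame of tray_top between -0.045 and 0.045 m and z of vessel1 in the frame of tray_top between -0.006 and 0.006 m and angle between each of vessel1, vessel2, vessel3, vessel4's own z axis and vertical below 0.12 rad and x of vessel2 in the frame of tray_top between -0.085 and 0.085 m and y of vessel2 in the frame of tray_top between -0.045 and 0.045 m and z of vessel2 in the frame of tray_top between -0.006 and 0.006 m and x of vessel3 in the frame of tray_top between -0.085 and 0.085 m and y of vessel3 in the frame of tray_top between -0.045 and 0.045 m and z of vessel3 in the frame of tray_top between -0.006 and 0.006 m and x of vessel4 in the frame of tray_top between -0.085 and 0.085 m and y of vessel4 in the frame of tray_top between -0.045 and 0.045 m and z of vessel4 in the frame of tray_top between -0.006 and 0.006 m and x of crank in the frame of crankbox between -0.045 and 0.045 m and y of crank in the frame of crankbox between -0.045 and 0.045 m and z of crank in the frame of crankbox below 0.012 m and angle between crank's own z axis and vertical below 0.15 rad and linear speed of each of vessel1, vessel2, vessel3, vessel4, crank below 0.02 m/s and velocity of joint spindle between -0.1 and 0.1 rad/s); the robot touches nothing.
It fails at once if a bystander is knocked over or pushed more than 6 cm (distance of any of liner1, liner2, liner3, beaker, jar, dish, spatula from where it was at the start of the episode above 0.06 m or angle between any of liner1, liner2, liner3, beaker, jar, dish's own z axis and vertical above 0.6 rad).
It fails at once if the pointer is shifted on its post by more than 3 mm (distance of pointer_tip from where it was at the start of the episode above 0.003 m).
Of vessel1, vessel2, vessel3, vessel4 only 2 to 3 are there at a start; the rules pass over those that are not, and their reading is None.
At some moment in a run one of vessel1, vessel2, vessel3, vessel4 may be knocked a few centimetres aside while the robot is not near it.
It also fails if it takes over 210 s, if anything falls off the work surface, if the arm or the gripper's body presses on something with over 40 N, if the wrist force passes 120 N, or if a joint passes its speed limit or range.

## Robot

A 6-joint arm with a two-finger parallel gripper is mounted at the origin on the work surface. World frame = base frame: x ahead of the robot, y to its left, z up, the work surface at z = 0. Lengths are in mm, angles in rad, forces in N, time in s.
With the tool pointing down it reaches from about 350 to 775 mm from the base axis. Payload 7.3 kg.
Tool frame: the origin (TCP) lies midway between the tips of the shut fingers; the grasp point (between the pads) lies 19 mm behind it; z points along the fingers, y is the line along which they close (so a half turn about z gives the same grasp; the last joint's range is limited). The gripper opens to 92 mm and grips with 3 to 60 N. Pads are 19 mm wide; open, the fingers measure 130 mm over their backs; the gripper's body (75 mm by 190 mm) begins 47 mm behind the grasp point.
Start: joints at [-1.401, 0.342, 1.524, -0, 1.275, -0.146], TCP at [163.075, -499.05, 226.741] pointing down, gripper open.
Joint ranges: [-2.53, 2.53], [-0.77, 2.02], [0.04, 2.7], [-1, 4.14], [0.28, 2.66], [-3.11, 3.11]. Speed limits (rad/s): [2.57, 2.57, 3.14, 3.14, 3.14, 3.14].

## Interface

Orientations are given as [roll, pitch, yaw] about the fixed x, y, z axes, in that order (R = Rz(yaw) Ry(pitch) Rx(roll)).
In Python, from plant import bot gives the robot as it stands.
- The arm moves only by the tool jog_arm, never from a script. Its arguments are lists of equal length, an entry for each row: "dp": the shift along the tool's x, y, z in m, a list of three; "twist": the turn about the tool's z in degrees. A call has 1 to 10 rows; each row shifts and turns the commanded pose from where the row before left it, along the tool's axes as they then stand; what a row does not reach is not made up. A row lasts 1/8 s, in which the tool goes at most 62.5 mm and 10.7 degrees, less where a joint would pass 70% of its speed; a pose out of reach is approached as far as the arm can. A call is refused whole if a number of a shift passes 0.0625 or a number of a turn 10.7, either way. A call with a gripper value outside its range is refused whole. "jaw" is the finger opening in m, from 0 to 0.0918, set as the call begins (left out, the last holds). The fingers move at their own pace and stop on an object; the grip force is fixed at half the most. Time passes only in rows, so rows that do not move let the fingers close. It gives the time, the measured TCP pose, the force, the opening and the grip force at its end, in the units of the state.
- bot.get_obs(): the state, without advancing time (a new reading comes with each control period).
- bot.capture(name): name is "scene" or "side" or "wrist"; returns the picture (480x640x3 uint8, blue, green, red); there is no depth.
- bot.camera_params(name): a dict with "fx", "fy", "cx", "cy" (pixels), "R" (3x3) and "t" (3): a world point X has camera coordinates R X + t. Camera axes: x right, y down, z forward; pixel columns grow to the right and rows downward; lengths in mm; the calibration is good to about 2 mm. A picture is of the moment at which its call begins: read the wrist's pose just before it. camera_params takes no time and is no camera call; for the wrist camera it gives the pose at the moment of the call.
- bot.close_job(): hands the job in; it is judged then, once.
Trained networks look in the newest picture that a camera, given by its name, has taken for a name from the list of things; names that differ only in an ending like _2 or _b are one class to them, and where a whole thing is asked for, a point or a joint stands for the part that bears it (a point fixed in the world has none). Each returns a list of dicts, best first, with "confidence" (0 to 1); they miss things now and then, are a little off and sometimes report something else, mostly with a low value. They report only what shows in the picture. A call takes as long as a camera call. They do not tell look-alikes from the thing itself.
- bot.find_in(camera, label): "bbox" ([centre column, centre row, width, height] in pixels, round what is visible of it).
- bot.masks_of(camera, label): "pixels" (480x640 bool, what is visible of it) and "bbox" ([centre column, centre row, width, height] in pixels, round what is visible of it).
The state is a dict: "time": time; "joint_positions": joint angles; "dq": joint speeds; "tau": joint torques, N m; "tool_pos": TCP position; "tcp_rot": TCP orientation; "contact_force": force on the tool from outside, world axes, zero at the start; "moment": the same for the moment, N m; "grip_width": finger opening in mm; "finger_force": force on a finger pad.
Only numpy, scipy, OpenCV 4.12 (cv2) and the standard library are available. Lean on these libraries where they do the work, as an engineer would, in place of code of your own. Each camera call takes 0.05 s, during which the arm holds its last target. There are 200 camera calls.

## Working session

There is one attempt and no reset: what is moved stays moved. The work goes in short steps, Python scripts to look and compute and a tool call to move; the robot and the scene stay as the last step left them, time stands still between calls to the robot, and variables do not carry over. Pictures are saved under pics/ and viewed, at most 14 in all, crops included, and the job is handed in when it is done.

Besides the shell and the picture viewer there is one more tool, called after "Call:" as name(argument=value, ...), one argument or row to a line, values as JSON. jog_arm: Moves the arm, as the interface text tells. Its arguments: {"type":"object","properties":{"dp":{"type":"array"},"twist":{"type":"array"},"jaw":{"type":"number"}},"required":["dp","twist"]}

```bash
ls; mkdir -p pics; cat > h.py <<'E'
import numpy as np, cv2
from plant import bot
def ray(cam,u,v,z,P=None):
    P=P or bot.camera_params(cam);R=np.array(P["R"]);t=np.array(P["t"])
    c=-R.T@t; d=R.T@np.array([(u-P["cx"])/P["fx"],(v-P["cy"])/P["fy"],1])
    return c+d*(z-c[2])/d[2]
def proj(cam,X,P=None):
    P=P or bot.camera_params(cam);x=np.array(P["R"])@np.array(X,float)+np.array(P["t"])
    return np.array([P["fx"]*x[0]/x[2]+P["cx"],P["fy"]*x[1]/x[2]+P["cy"]])
def snap(cam,name=None):
    im=bot.capture(cam)
    if name: cv2.imwrite("pics/"+name,im)
    return im
E
python3 - <<'E'
from h import *
np.set_printoptions(precision=1,suppress=True)
for c in["scene","side"]:
    snap(c,c+"0.png"); P=bot.camera_params(c); print(c,-np.array(P["R"]).T@np.array(P["t"]),P["fx"],np.array(P["R"])[2])
    for l in["vessel1","liner1","lift","tray_top","collar_tab","pointer_tip","crank","crankbox","crank_boss","crank_grip","beaker","jar","dish","spatula"]:
        for d in bot.find_in(c,l)[:6]:
            if d["confidence"]>.25: print(l,round(d["confidence"],2),np.array(d["bbox"]))
print(bot.get_obs())
E
```

```text
pics
scene [ 950.3  638.6 1111.1] 529.4540609169446 [-0.3 -0.5 -0.8]
vessel1 0.97 [363.3 408.2  18.6  26. ]
vessel1 0.84 [409.  395.9  24.3  29.7]
vessel1 0.7 [379.  345.1  18.6  29.5]
vessel1 0.67 [434.4 370.4  24.   23.8]
vessel1 0.63 [406.2 319.3  24.   24.2]
vessel1 0.36 [322.9 282.2  85.   74.1]
liner1 0.95 [484.2 409.1  20.2  27.9]
liner1 0.74 [403.1 357.7  12.9  21.4]
liner1 0.65 [219.4 203.2  13.4  14.7]
liner1 0.4 [289.4 240.7  25.1  28.3]
lift 0.69 [307.4 278.4 127.3 112.6]
tray_top 0.7 [323.  282.6  92.4  76.7]
tray_top 0.63 [379.1 346.3  18.5  26.8]
collar_tab 0.75 [290.6 238.9  24.9  32.7]
collar_tab 0.57 [410.7 451.8  36.8  47.5]
collar_tab 0.36 [285.6 177.8  45.9  38.3]
crank 0.9 [275.9 170.3  27.5  23.5]
crank_boss 0.93 [276.5 169.7  25.7  22. ]
crank_grip 0.98 [275.3 170.2  30.   23.3]
beaker 0.79 [410.4 451.6  38.7  45.8]
jar 0.72 [269.4 112.3  19.5  43.3]
dish 0.76 [313.5 382.9  35.7  37.1]
spatula 0.59 [382.1 233.2  57.1  33.3]
side [  331.8 -1232.6  1291.4] 524.3846997965943 [ 0.1  0.7 -0.7]
vessel1 0.73 [301.2 183.2  16.3  15.4]
vessel1 0.68 [340.1 251.6   8.5  
[... 554 characters left out ...]
k_boss 0.43 [325.6 225.9  62.3  41.3]
crank_grip 0.65 [323.2 337.9  33.6  32.7]
crank_grip 0.3 [325.  230.2  65.   39.5]
beaker 0.84 [317.9 160.4  16.9  23.4]
jar 0.95 [301.  413.6  28.7  42.2]
dish 0.78 [351.5 198.   23.3  15.6]
spatula 0.63 [259.5 270.5  49.7  15.7]
spatula 0.46 [320.6 160.6  15.5  29.9]
{'time': 1.5, 'joint_positions': array([-1.4,  0.3,  1.5,  0. ,  1.3, -0.1]), 'dq': array([-0.,  0., -0.,  0., -0.,  0.]), 'tau': array([ -0. , -43.1, -24.4,   0.1,   0. ,  -0. ]), 'tool_pos': array([ 163.1, -499.1,  226.8]), 'tcp_rot': array([3.1, 0. , 0.3]), 'contact_force': array([-0.7, -0.2,  0.4]), 'moment': array([-0., -0., -0.]), 'finger_force': 0.0, 'grip_width': 91.58225260714474}
```

```bash
python3 - <<'E'
import cv2
a=cv2.imread("pics/scene0.png")[90:490,200:520]
cv2.imwrite("pics/sc.png",cv2.resize(a,None,fx=1.5*1.0,fy=1.5,interpolation=cv2.INTER_CUBIC))
b=cv2.imread("pics/scene0.png")[300:440,330:500]
cv2.imwrite("pics/ves.png",cv2.resize(b,None,fx=4,fy=4,interpolation=cv2.INTER_CUBIC))
E
```

```text
(no output)
```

View pics/sc.png

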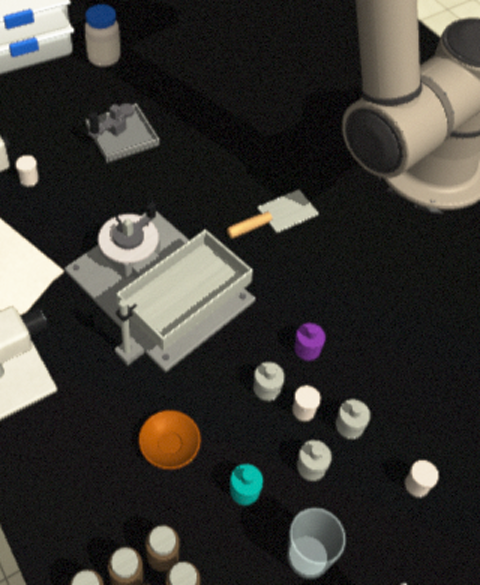

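View pics/ves.png

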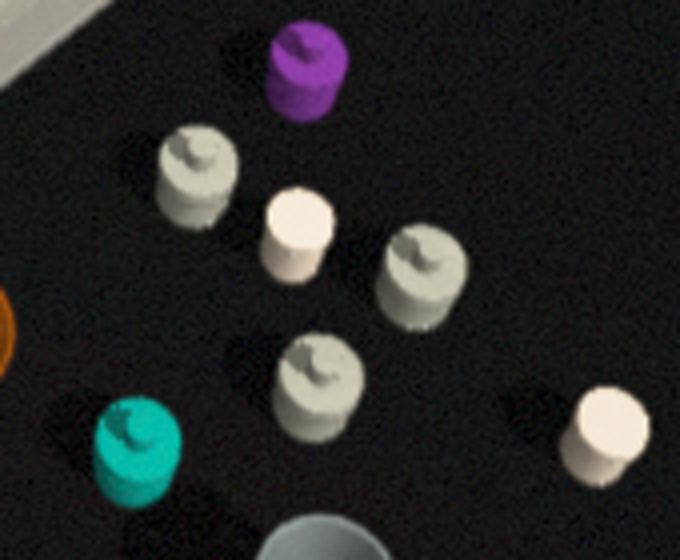

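Three grey vessels with a boss are at scene pixels (379,345), (434,370) and (409,396). The purple one at (406,319), the turquoise one at (363,408) and the cups without a boss are not part of the job. The lift's +x end is the post side, near (283,300), and the crank is in its box at (275,170).

```bash
python3 - <<'E'
from h import *
np.set_printoptions(precision=1,suppress=True)
f=lambda x,y:(200+x/1.5,90+y/1.5)
for n,p in dict(A=(380.7,336.7),B=(438,362),C=(411.3,389.5)).items(): print(n,ray("scene",*p,60))
for n,p in dict(purple=(406.5,310),turq=(365,406)).items(): print(n,ray("scene",*p,60))
c=[ray("scene",*f(*p),85) for p in[(118,295),(205,233),(251,270),(163,338)]]
for i in range(4): print(c[i],np.linalg.norm(c[i]-c[i-1]))
print("tray",np.mean(c,0), "yaw",np.arctan2(*(((c[0]+c[3])-(c[1]+c[2]))[[1,0]])))
print("spindle",ray("scene",*f(128,220),110)); print("tab",ray("scene",*f(151,208),98)); print("ptr",ray("scene",*f(118,306),110))
cb=[ray("scene",*f(*p),16) for p in[(87,122),(136,104),(160,135),(107,160)]]; print(cb,np.mean(cb,0))
print("crank",ray("scene",*f(120,112),50))
for l,z in(("jar",60),("beaker",45),("dish",11),("spatula",0)):
  for d in bot.find_in("scene",l)[:1]: print(l,ray("scene",*d["bbox"][:2],z))
P=bot.camera_params("wrist"); R=np.array(P["R"]); print("wrist",-R.T@np.array(P["t"]),R,P["fx"],bot.get_obs()["tcp_rot"])
from scipy.spatial.transform import Rotation as Q
print(Q.from_euler("xyz",bot.get_obs()["tcp_rot"]).as_matrix())
E
```

```text
A [540.2 229.   60. ]
B [468.1 340.5  60. ]
C [554.5 361.7  60. ]
purple [450.1 202.1  60. ]
turq [657. 343.  60.]
[681.1  14.2  85. ] 103.17180876211218
[501.6 -22.   85. ] 183.14255433017698
[477.3  77.3  85. ] 102.1746362699266
[658.6 114.9  85. ] 185.1816230820368
tray [579.6  46.1  85. ] yaw 0.201865046457294
spindle [606.4 -90.7 110. ]
tab [ 557.3 -102.9   98. ]
ptr [696.7  46.8 110. ]
[array([ 527.6, -416.4,   16. ]), array([ 420.1, -413.5,   16. ]), array([ 421.3, -314.1,   16. ]), array([ 540.1, -306.5,   16. ])] [ 477.3 -362.6   16. ]
crank [ 473.8 -376.6   50. ]
jar [ 397.3 -591.8   60. ]
beaker [626.3 459.4  45. ]
dish [712.4 229.7  11. ]
spatula [336.1 -50.8   0. ]
wrist [ 231.2 -477.   385.4] [[ 0.3 -1.  -0. ]
 [-0.9 -0.3  0.3]
 [-0.3 -0.1 -1. ]] 432.5806135370935 [ 3.1 -0.   0.3]
[[ 1.   0.3  0. ]
 [ 0.3 -1.  -0. ]
 [ 0.   0.  -1. ]]
```

```bash
cat >> h.py <<'E'
def plan(x,y,z,yawd=None,step=60):
    o=bot.get_obs(); p=np.array(o["tool_pos"]); r=o["tcp_rot"]; yaw=np.degrees(r[2])
    d=np.array([x,y,z])-p; tw=0 if yawd is None else (yawd-yaw+180)%360-180
    n=max(1,int(np.ceil(max(np.linalg.norm(d)/step,abs(tw)/10.5))))
    print("at",p.round(1),"rpy",np.round(r,3),"yaw",round(yaw,1),"n",n,"twist",round(-tw/n,2))
    for i in range(n):
        a=np.radians(yaw+tw/n*i); dw=d/n
        print([round(float(v)/1000,4) for v in (dw[0]*np.cos(a)+dw[1]*np.sin(a), dw[0]*np.sin(a)-dw[1]*np.cos(a), -dw[2])])
        if not tw: break
E
python3 -c "
from h import *
plan(540,280,230)"
```

```text
at [ 163.1 -499.1  226.7] rpy [ 3.142 -0.     0.316] yaw 18.1 n 15 twist 0.0
[0.04, -0.0416, -0.0002]
```

Call:
jog_arm(
  dp=[
    [0.04, -0.0416, 0],
    [0.04, -0.0416, 0],
    [0.04, -0.0416, 0],
    [0.04, -0.0416, 0],
    [0.04, -0.0416, 0],
    [0.04, -0.0416, 0],
    [0.04, -0.0416, 0],
    [0.04, -0.0416, 0],
    [0.04, -0.0416, 0],
    [0.04, -0.0416, 0],
  ],
  twist=[0, 0, 0, 0, 0, 0, 0, 0, 0, 0],
  jaw=0.04,
)

```text
time: 2.95
tool_pos: [414.8, 22.5, 227.1]
tcp_rot: [3.141, -0.001, 0.316]
contact_force: [0.9, -0.9, -0.0]
grip_width: 40.2
finger_force: 0.0
```

Call:
jog_arm(
  dp=[
    [0.04, -0.0416, 0],
    [0.04, -0.0416, 0],
    [0.04, -0.0416, 0],
    [0.04, -0.0416, 0],
    [0.04, -0.0416, 0],
    [0, 0, 0],
    [0, 0, 0],
  ],
  twist=[0, 0, 0, 0, 0, 6.5, 0],
)

```text
time: 3.82
tool_pos: [539.4, 280.9, 226.0]
tcp_rot: [3.141, 0.001, 0.204]
contact_force: [0.1, -0.5, -1.3]
grip_width: 40.0
finger_force: 0.0
```

```bash
python3 - <<'E'
from h import *
np.set_printoptions(precision=1,suppress=True)
o=bot.get_obs();print(o["tool_pos"],o["tcp_rot"][2]);P=bot.camera_params("wrist")
snap("wrist","w1.png")
for d in bot.find_in("wrist","vessel1"): print(round(d["confidence"],2),np.array(d["bbox"]),ray("wrist",*d["bbox"][:2],30,P))
for n,p in dict(A=(540,229,60),B=(468,340,60),C=(554.5,361.7,60)).items(): print(n,proj("wrist",p,P))
E
```

```text
[539.4 280.9 226. ] 0.20421445068643096
0.85 [382.6 226.9  52.9  55.7] [537.8 225.7  30. ]
0.74 [268.1  46.6  60.7  68.3] [656.3 344.   30. ]
0.7 [225.1 177.7  62.5  56.7] [551.9 361.6  30. ]
0.6 [237.3 273.4  55.4  54.1] [472.1 339.2  30. ]
0.59 [365.2 319.4  10.1  30.7] [452.1 220.5  30. ]
A [384.6 232.4]
B [228.7 290.4]
C [217.  179.2]
```

View pics/w1.png

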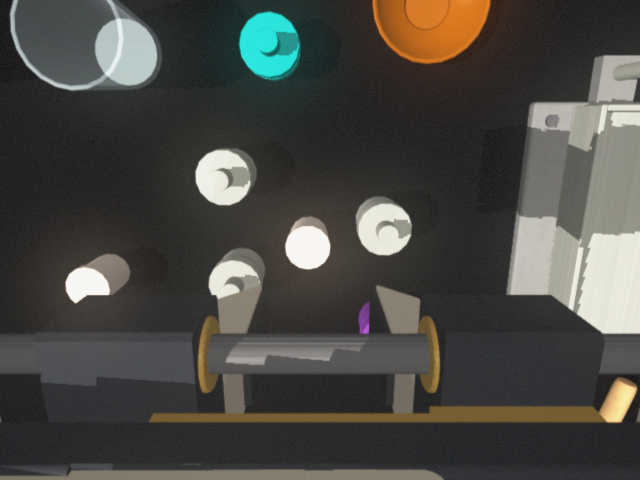

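The wrist view shows three grey bossed vessels. Their boss tops are A (387,231), C (219,180) and B (234,284), all within a few pixels of the scene estimates. I'll grasp A first.

```bash
python3 - <<'E'
from h import *
np.set_printoptions(precision=1,suppress=True)
for n,p in dict(A=(387,231),C=(219,180),B=(234,285)).items(): print(n,ray("wrist",*p,60))
x,y,_=ray("wrist",387,231,60); plan(x,y,100,11.57); plan(x,y,46,11.57)
E
```

```text
A [541.5 226.5  60. ]
C [554.3 359.5  60. ]
B [473.4 335.9  60. ]
at [539.5 280.  226.7] rpy [3.1 0.  0.2] yaw 11.7 n 3 twist 0.04
[-0.003, 0.0176, 0.0422]
[-0.0029, 0.0176, 0.0422]
[-0.0029, 0.0176, 0.0422]
at [539.5 280.  226.7] rpy [3.1 0.  0.2] yaw 11.7 n 4 twist 0.03
[-0.0022, 0.0132, 0.0452]
[-0.0022, 0.0132, 0.0452]
[-0.0022, 0.0132, 0.0452]
[-0.0022, 0.0132, 0.0452]
```

Call:
jog_arm(
  dp=[
    [-0.0029, 0.0176, 0.0422],
    [-0.0029, 0.0176, 0.0422],
    [-0.0029, 0.0176, 0.0422],
    [0, 0, 0.025],
    [0, 0, 0.02],
    [0, 0, 0.0085],
    [0, 0, 0],
  ],
  twist=[0, 0, 0, 0, 0, 0, 0],
  jaw=0.03,
)

```text
time: 4.8
tool_pos: [541.7, 226.6, 46.8]
tcp_rot: [3.141, 0.0, 0.202]
contact_force: [-0.8, 0.2, 0.1]
grip_width: 29.9
finger_force: 0.0
```

Call:
jog_arm(
  dp=[
    [0, 0, 0],
    [0, 0, 0],
    [0, 0, 0],
    [0, 0, 0],
    [0, 0, -0.03],
    [0, 0, -0.06],
    [0, 0, -0.04],
    [0, 0, 0],
  ],
  twist=[0, 0, 0, 0, 0, 0, 0, 0],
  jaw=0,
)

```text
time: 5.8
tool_pos: [543.1, 227.6, 179.7]
tcp_rot: [-3.141, -0.006, 0.203]
contact_force: [-0.0, -0.4, -3.0]
grip_width: 14.6
finger_force: 30.0
```

```bash
python3 - <<'E'
from h import *
o=bot.get_obs(); print(o["grip_width"],o["finger_force"],o["contact_force"])
# tray slots in world
L=np.array([579.6,46.1]);a=.202
for sx in(-52,0,52):
    X=L+sx*np.array([np.cos(a),np.sin(a)]); print(sx,X.round(1)); plan(*X,o["tool_pos"][2],11.57)
E
```

```text
14.607639046258395 29.990278780460358 [-0.00669591 -0.4380336  -3.02441407]
-52 [528.7  35.7]
at [543.1 227.6 179.7] rpy [-3.141 -0.006  0.203] yaw 11.6 n 4 twist 0.01
[-0.0132, 0.0463, -0.0]
[-0.0132, 0.0463, -0.0]
[-0.0132, 0.0463, -0.0]
[-0.0132, 0.0463, -0.0]
0 [579.6  46.1]
at [543.1 227.6 179.7] rpy [-3.141 -0.006  0.203] yaw 11.6 n 4 twist 0.01
[-0.0002, 0.0463, -0.0]
[-0.0002, 0.0463, -0.0]
[-0.0002, 0.0463, -0.0]
[-0.0002, 0.0463, -0.0]
52 [630.5  56.5]
at [543.1 227.6 179.7] rpy [-3.141 -0.006  0.203] yaw 11.6 n 4 twist 0.01
[0.0128, 0.0463, -0.0]
[0.0128, 0.0463, -0.0]
[0.0128, 0.0463, -0.0]
[0.0128, 0.0463, -0.0]
```

Call:
jog_arm(
  dp=[
    [-0.0132, 0.0463, 0],
    [-0.0132, 0.0463, 0],
    [-0.0132, 0.0463, 0],
    [-0.0132, 0.0463, 0],
    [0, 0, 0.035],
    [0, 0, 0.03],
    [0, 0, 0.01],
    [0, 0, 0.002],
    [0, 0, 0],
  ],
  twist=[0, 0, 0, 0, 0, 0, 0, 0, 0],
)

```text
time: 6.92
tool_pos: [526.4, 34.8, 100.7]
tcp_rot: [3.141, 0.001, 0.203]
contact_force: [-5.7, -2.7, 16.0]
grip_width: 15.0
finger_force: 30.0
```

Call:
jog_arm(
  dp=[
    [0, 0, 0],
    [0, 0, 0],
    [0, 0, -0.03],
    [0, 0, -0.05],
    [0, 0, -0.05],
    [0, 0, 0],
  ],
  twist=[0, 0, 0, 0, 0, 0],
  jaw=0.03,
)

```text
time: 7.68
tool_pos: [529.2, 35.0, 233.2]
tcp_rot: [3.139, -0.007, 0.203]
contact_force: [-0.6, -0.3, -0.6]
grip_width: 29.7
finger_force: 0.0
```

```bash
python3 - <<'E'
from h import *
np.set_printoptions(precision=1,suppress=True)
P=bot.camera_params("wrist"); snap("wrist","w2.png")
print(bot.get_obs()["tool_pos"])
for d in bot.find_in("wrist","vessel1"): print(round(d["confidence"],2),np.array(d["bbox"]),ray("wrist",*d["bbox"][:2],85,P))
np.save("P2.npy",P,allow_pickle=True)
plan(554.3,359.5,230)
E
```

```text
[527.8  35.  230.7]
0.85 [116.3 267.9  63.6  58.7] [468.2 176.6  85. ]
0.73 [318.2 239.4  63.3  69.2] [519.9  33.2  85. ]
at [527.   35.1 229.1] rpy [-3.1  0.   0.2] yaw 11.6 n 6 twist 0.0
[0.0153, -0.052, -0.0002]
```

View pics/w2.png

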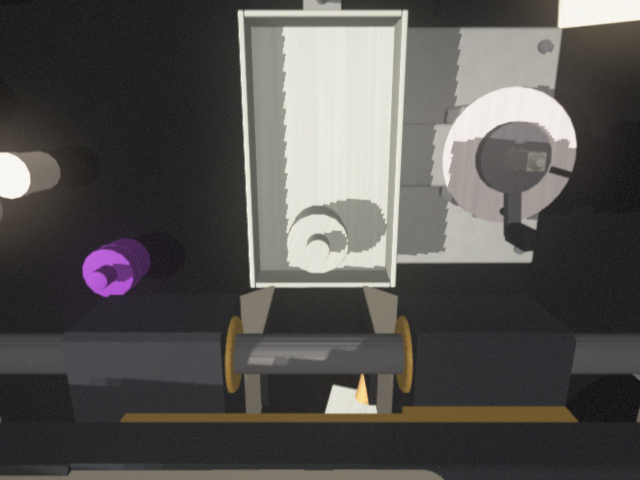

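Vessel A stands in the tray, with its boss at (318,247). The tray corners are clear, and the spindle shows at about (537,161).

```bash
python3 - <<'E'
from h import *
np.set_printoptions(precision=1,suppress=True)
P=np.load("P2.npy",allow_pickle=True).item()
c=np.array([ray("wrist",*p,85,P) for p in[(239.5,11.5),(407.5,10.5),(396,287),(250,287)]]);print(c)
print("sides",[np.linalg.norm(c[i]-c[i-1]) for i in range(4)],"ctr",c.mean(0)); v=(c[0]+c[1]-c[2]-c[3]);print("yaw",np.arctan2(v[1],v[0]))
print("boss",ray("wrist",318,247,115,P),"sp",ray("wrist",537,161,110,P),ray("wrist",535,161,104,P),"tab",ray("wrist",522,236,98,P))
E
```

```text
[[658.1 113.1  85. ]
 [680.3   7.4  85. ]
 [495.2 -31.9  85. ]
 [473.1  76.3  85. ]]
sides [np.float64(188.5634929742818), np.float64(107.98091454799037), np.float64(189.19088241586755), np.float64(110.41764628162798)] ctr [576.7  41.2  85. ]
yaw 0.20267590950315184
boss [522.4  33.9 115. ] sp [605.4 -92.9 110. ] [605.3 -94.6 104. ] tab [ 554.2 -105.7   98. ]
```

Call:
jog_arm(
  dp=[
    [0.0153, -0.052, 0],
    [0.0153, -0.052, 0],
    [0.0153, -0.052, 0],
    [0.0153, -0.052, 0],
    [0.0153, -0.052, 0],
    [0.0153, -0.052, 0],
    [0, 0, 0.06],
    [0, 0, 0.06],
    [0, 0, 0],
  ],
  twist=[0, 0, 0, 0, 0, 0, 0, 0, 0],
)

```text
time: 8.9
tool_pos: [550.2, 357.2, 102.4]
tcp_rot: [3.138, 0.015, 0.203]
contact_force: [-0.1, 0.1, 0.3]
grip_width: 29.9
finger_force: 0.0
```

```bash
python3 - <<'E'
from h import *
np.set_printoptions(precision=1,suppress=True)
P=bot.camera_params("wrist"); snap("wrist")
for d in bot.find_in("wrist","vessel1"): print(round(d["confidence"],2),np.array(d["bbox"]),ray("wrist",*d["bbox"][:2],35,P))
plan(554.3,359.5,46.5)
E
```

```text
0.97 [319.9 393.4  74.   42.5] [465.8 338.9  35. ]
0.89 [311.8 247.3  85.5  90.8] [555.1 361.7  35. ]
0.7 [394.2  57.2  99.4 103.5] [656.8 341.6  35. ]
at [554.7 359.1 109.8] rpy [3.1 0.  0.2] yaw 11.6 n 2 twist 0.0
[-0.0001, -0.0002, 0.0317]
```

Call:
jog_arm(
  dp=[
    [0, 0, 0.03],
    [0, 0, 0.025],
    [0, 0, 0.0085],
    [0, 0, 0],
  ],
  twist=[0, 0, 0, 0],
)

```text
time: 9.5
tool_pos: [555.4, 359.3, 47.8]
tcp_rot: [-3.141, -0.002, 0.202]
contact_force: [0.2, 0.4, -0.1]
grip_width: 29.9
finger_force: 0.0
```

Call:
jog_arm(
  dp=[
    [0, 0, 0],
    [0, 0, 0],
    [0, 0, 0],
    [0, 0, 0],
    [0, 0, -0.03],
    [0, 0, -0.06],
    [0, 0, -0.04],
    [0, 0, 0],
  ],
  twist=[0, 0, 0, 0, 0, 0, 0, 0],
  jaw=0,
)

```text
time: 10.5
tool_pos: [555.9, 359.6, 179.6]
tcp_rot: [-3.14, -0.006, 0.202]
contact_force: [0.3, 0.5, -3.1]
grip_width: 14.5
finger_force: 29.9
```

```bash
python3 - <<'E'
from h import *
plan(631,54,180)
E
```

```text
at [555.9 359.6 179.6] rpy [-3.14  -0.006  0.202] yaw 11.6 n 6 twist 0.0
[0.002, 0.0524, -0.0001]
```

Call:
jog_arm(
  dp=[
    [0.002, 0.0524, 0],
    [0.002, 0.0524, 0],
    [0.002, 0.0524, 0],
    [0.002, 0.0524, 0],
    [0.002, 0.0524, 0],
    [0.002, 0.0524, 0],
    [0, 0, 0.03],
    [0, 0, 0.035],
    [0, 0, 0.0105],
    [0, 0, 0],
  ],
  twist=[0, 0, 0, 0, 0, 0, 0, 0, 0, 0],
)

```text
time: 11.75
tool_pos: [628.0, 53.8, 100.3]
tcp_rot: [-3.141, 0.003, 0.203]
contact_force: [-4.5, 0.3, 8.3]
grip_width: 14.7
finger_force: 30.0
```

Call:
jog_arm(
  dp=[
    [0, 0, 0],
    [0, 0, 0],
    [0, 0, -0.03],
    [0, 0, -0.05],
    [0, 0, -0.05],
    [0, 0, 0],
  ],
  twist=[0, 0, 0, 0, 0, 0],
  jaw=0.03,
)

```text
time: 12.5
tool_pos: [631.3, 53.4, 234.9]
tcp_rot: [3.139, -0.008, 0.202]
contact_force: [-0.5, 0.2, -0.0]
grip_width: 30.1
finger_force: 0.0
```

```bash
python3 - <<'E'
from h import *
plan(473.4,336.5,230)
E
```

```text
at [631.3  53.4 234.9] rpy [ 3.139 -0.008  0.202] yaw 11.6 n 6 twist 0.0
[-0.0163, -0.0515, 0.0008]
```

Call:
jog_arm(
  dp=[
    [-0.0163, -0.0515, 0],
    [-0.0163, -0.0515, 0],
    [-0.0163, -0.0515, 0],
    [-0.0163, -0.0515, 0],
    [-0.0163, -0.0515, 0],
    [-0.0163, -0.0515, 0],
    [0, 0, 0.06],
    [0, 0, 0.06],
    [0, 0, 0],
    [0, 0, 0],
  ],
  twist=[0, 0, 0, 0, 0, 0, 0, 0, 0, 0],
)

```text
time: 13.75
tool_pos: [472.4, 336.8, 111.9]
tcp_rot: [-3.141, -0.002, 0.202]
contact_force: [0.3, -0.3, -0.3]
grip_width: 29.9
finger_force: 0.0
```

```bash
python3 - <<'E'
from h import *
np.set_printoptions(precision=1,suppress=True)
P=bot.camera_params("wrist"); im=snap("wrist"); cv2.imwrite("pics/w3.png",im[150:420,180:460])
for d in bot.find_in("wrist","vessel1"): print(round(d["confidence"],2),np.array(d["bbox"]),ray("wrist",*d["bbox"][:2],35,P))
print(proj("wrist",[473.4,336.5,60],P))
plan(473.4,336.5,46.5)
E
```

```text
0.64 [530.5 307.   64.3  32.7] [465.5 208.2  35. ]
0.57 [315.  259.1  79.7  86.2] [469.  338.3  35. ]
[319.7 266.5]
at [473.1 337.1 113.2] rpy [-3.1 -0.   0.2] yaw 11.6 n 2 twist 0.0
[0.0001, 0.0003, 0.0333]
```

View pics/w3.png

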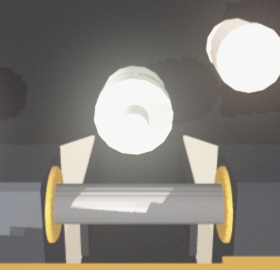

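The boss of B is at (316,266), centred between the fingers, so I'll go down.

Call:
jog_arm(
  dp=[
    [0, -0.001, 0.035],
    [0, 0, 0.025],
    [0, 0, 0.0065],
    [0, 0, 0],
  ],
  twist=[0, 0, 0, 0],
)

```text
time: 14.35
tool_pos: [472.1, 337.8, 45.4]
tcp_rot: [-3.141, -0.002, 0.202]
contact_force: [-0.3, -0.4, 0.9]
grip_width: 30.0
finger_force: 0.0
```

Call:
jog_arm(
  dp=[
    [0, 0, 0],
    [0, 0, 0],
    [0, 0, 0],
    [0, 0, 0],
    [0, 0, -0.03],
    [0, 0, -0.06],
    [0, 0, -0.04],
    [0, 0, 0],
  ],
  twist=[0, 0, 0, 0, 0, 0, 0, 0],
  jaw=0,
)

```text
time: 15.35
tool_pos: [472.5, 338.0, 176.9]
tcp_rot: [-3.14, -0.006, 0.202]
contact_force: [-0.1, 1.1, -3.2]
grip_width: 14.9
finger_force: 29.9
```

```bash
python3 - <<'E'
from h import *
plan(578,44,180)
E
```

```text
at [472.5 338.  176.9] rpy [-3.14  -0.006  0.202] yaw 11.6 n 6 twist 0.0
[0.0074, 0.0515, -0.0005]
```

Call:
jog_arm(
  dp=[
    [0.0074, 0.0515, 0],
    [0.0074, 0.0515, 0],
    [0.0074, 0.0515, 0],
    [0.0074, 0.0515, 0],
    [0.0074, 0.0515, 0],
    [0.0074, 0.0515, 0],
    [0, 0, 0.03],
    [0, 0, 0.035],
    [0, 0, 0.0105],
    [0, 0, 0],
  ],
  twist=[0, 0, 0, 0, 0, 0, 0, 0, 0, 0],
)

```text
time: 16.6
tool_pos: [575.6, 43.7, 98.0]
tcp_rot: [-3.141, 0.003, 0.203]
contact_force: [-2.6, -0.2, 5.0]
grip_width: 15.0
finger_force: 30.0
```

Call:
jog_arm(
  dp=[
    [0, 0, 0],
    [0, 0, 0],
    [0, 0, -0.03],
    [0, 0, -0.06],
    [0, 0, -0.06],
    [0, 0, -0.04],
    [-0.02, 0, 0],
    [-0.02, 0, 0],
    [0, 0, 0],
    [0, 0, 0],
  ],
  twist=[0, 0, 0, 0, 0, 0, 0, 0, 0, 0],
  jaw=0.03,
)

```text
time: 17.85
tool_pos: [538.2, 35.7, 288.5]
tcp_rot: [3.141, -0.0, 0.202]
contact_force: [0.0, -0.2, -0.7]
grip_width: 30.0
finger_force: 0.0
```

```bash
python3 - <<'E'
from h import *
np.set_printoptions(precision=1,suppress=True)
bot.capture("wrist");bot.capture("wrist")
P=bot.camera_params("wrist");print(bot.get_obs()["tool_pos"]); snap("wrist","w4.png"); np.save("P4.npy",P,allow_pickle=True)
plan(530,-200,230)
E
```

```text
[538.2  35.7 288.3]
at [538.2  35.7 288.2] rpy [-3.1  0.   0.2] yaw 11.6 n 5 twist 0.0
[-0.0111, 0.0459, 0.0116]
```

View pics/w4.png

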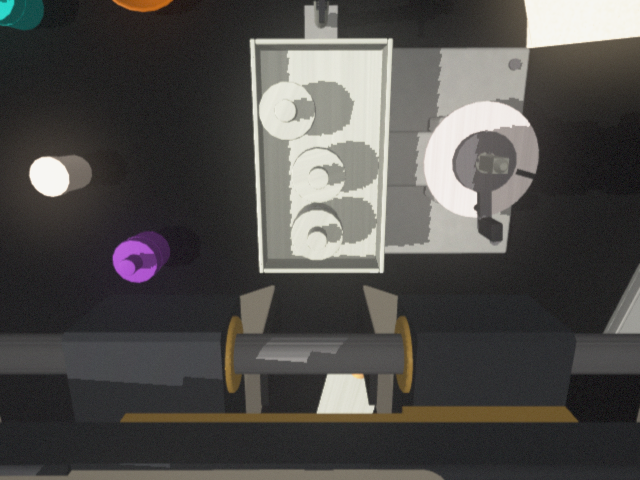

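All three stand in the tray. Vessel C, at (286,110), has shifted sideways towards the +y wall. I'll measure all of it from here.

```bash
python3 - <<'E'
from h import *
np.set_printoptions(precision=1,suppress=True)
P=np.load("P4.npy",allow_pickle=True).item()
c=np.array([ray("wrist",*p,85,P) for p in[(251,40),(392.5,39.5),(383.5,271.5),(259.5,271.5)]])
print("sides",[np.linalg.norm(c[i]-c[i-1]).round(1) for i in range(4)],"ctr",c.mean(0)); v=(c[0]+c[1]-c[2]-c[3]);a=np.arctan2(v[1],v[0]);print("yaw",a)
R=np.array([[np.cos(a),np.sin(a)],[-np.sin(a),np.cos(a)]])
for n,p in dict(C=(286,110),B=(318,178),A=(318,239)).items():
    X=ray("wrist",*p,115,P); print(n,X,R@(X-c.mean(0))[:2])
print("sp",ray("wrist",500,165,110,P),ray("wrist",497,165,104,P),"pred",c.mean(0)[:2]+R.T@[0,-140])
print([proj("wrist",[*(c.mean(0)[:2]+R.T@[dx,-140+dy]),104],P) for dx in(-6,6) for dy in(-6,6)])
print("tab",ray("wrist",489,222,98,P))
im=cv2.imread("pics/w4.png")[100:260,400:560]; cv2.imwrite("pics/sp.png",cv2.resize(im,None,fx=3.5,fy=3.5,interpolation=cv2.INTER_CUBIC))
E
```

```text
sides [np.float64(188.0), np.float64(108.7), np.float64(188.2), np.float64(109.6)] ctr [577.2  41.4  85. ]
yaw 0.20227467881572606
C [612.7  75.5 115. ] [41.7 26.3]
B [568.7  42.6 115. ] [-8.   2.9]
A [521.5  33.  115. ] [-56.3   3. ]
sp [605.9 -92.6 110. ] [605.4 -92.9 104. ] pred [605.3 -95.8]
[array([507.3, 173.5]), array([492. , 173.5]), array([509., 158.]), array([493.6, 158.1])]
tab [ 559.5 -103.2   98. ]
```

View pics/sp.png

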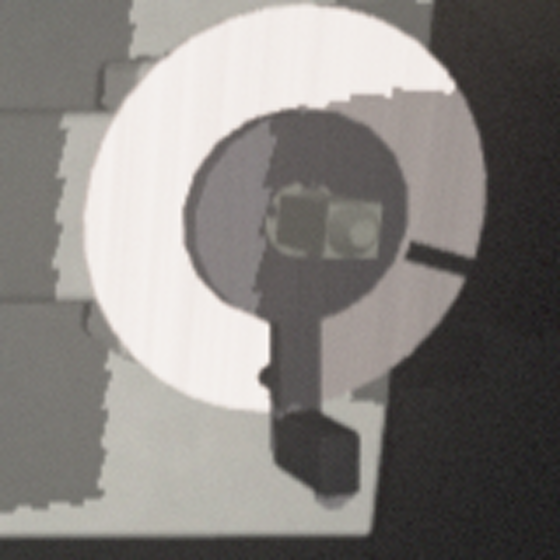

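Call:
jog_arm(
  dp=[
    [-0.0111, 0.0459, 0],
    [-0.0111, 0.0459, 0],
    [-0.0111, 0.0459, 0],
    [-0.0111, 0.0459, 0],
    [-0.0111, 0.0459, 0],
    [-0.01, 0.055, 0],
    [-0.01, 0.055, 0],
    [0, 0, 0],
    [0, 0, 0],
  ],
  twist=[0, 0, 0, 0, 0, 0, 0, 0, 0],
)

```text
time: 19.12
tool_pos: [532.1, -311.7, 288.0]
tcp_rot: [-3.14, 0.0, 0.202]
contact_force: [0.7, -0.1, -0.3]
grip_width: 29.7
finger_force: 0.0
```

```bash
python3 - <<'E'
from h import *
np.set_printoptions(precision=1,suppress=True)
P=bot.camera_params("wrist");print(bot.get_obs()["tool_pos"]); snap("wrist","w5.png"); np.save("P5.npy",P,allow_pickle=True)
for l in("crank","crankbox","crank_boss","crank_grip"):
  for d in bot.find_in("wrist",l)[:2]: print(l,round(d["confidence"],2),np.array(d["bbox"]))
E
```

```text
[ 532.1 -311.7  288. ]
crank 0.8 [379.1 247.6  37.1  93.5]
crank 0.4 [62.5 64.7 38.7 22.9]
crankbox 0.56 [364.2 253.2 132.2 108.2]
crank_boss 0.75 [378.9 248.3  29.8  88.6]
crank_grip 0.76 [379.4 249.4  37.1  94.9]
```

View pics/w5.png

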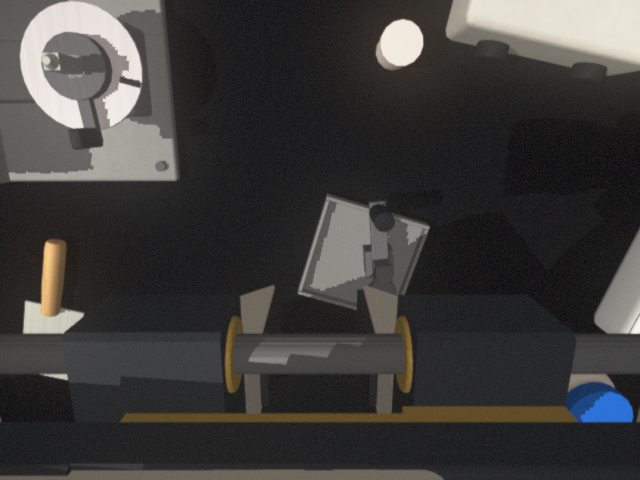

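In w5 the crank stands in its box. Its grip top is at (381,217) and its arm runs down to about (378,285). I'll centre the camera over it for a close crop.

```bash
python3 - <<'E'
from h import *
np.set_printoptions(precision=1,suppress=True)
P=np.load("P5.npy",allow_pickle=True).item()
print("grip",ray("wrist",381,217,82,P),"boss?",ray("wrist",377,255,62,P), "box", ray("wrist",364,253,12,P), [ray("wrist",*p,16,P) for p in[(330,195),(430,228),(357,310),(299,293)]])
print(proj("wrist",[532.1,-311.7,288],P), ray("wrist",320,190,60,P))
plan(470,-372,250)
E
```

```text
grip [ 536.6 -365.1   82. ] boss? [ 497.2 -373.7   62. ] box [ 482.9 -369.7   12. ] [array([ 536.4, -321.9,   16. ]), array([ 523.6, -429.1,   16. ]), array([ 419.9, -376.3,   16. ]), array([ 426.7, -311.2,   16. ])]
[318.6 310. ] [ 545.7 -309.7   60. ]
at [ 532.3 -310.9  289.1] rpy [ 3.1 -0.   0.2] yaw 11.7 n 2 twist 0.0
[-0.0367, 0.0236, 0.0195]
```

Call:
jog_arm(
  dp=[
    [-0.028, 0.0165, 0.006],
    [-0.028, 0.0165, 0.006],
    [-0.028, 0.0165, 0.006],
    [0, 0, 0],
    [0, 0, 0],
    [0, 0, 0],
  ],
  twist=[0, 0, 0, 0, 0, 0],
)

```text
time: 20.12
tool_pos: [460.5, -376.6, 271.0]
tcp_rot: [3.141, -0.001, 0.204]
contact_force: [0.5, -0.0, 0.0]
grip_width: 29.7
finger_force: 0.0
```

```bash
python3 - <<'E'
from h import *
np.set_printoptions(precision=1,suppress=True)
P=bot.camera_params("wrist");print(bot.get_obs()["tool_pos"]); im=snap("wrist","w6.png"); np.save("P6.npy",P,allow_pickle=True)
c=proj("wrist",[482,-376,50],P).round().astype(int);print(c)
x,y=c-[95,75]; x=max(x,0);y=max(y,0); print("off",x,y)
im=cv2.convertScaleAbs(im[y:y+150,x:x+190],alpha=2,beta=20)
cv2.imwrite("pics/cr.png",cv2.resize(im,None,fx=4,fy=4,interpolation=cv2.INTER_CUBIC))
E
```

```text
[ 460.5 -376.6  271. ]
[323 183]
off 228 108
```

View pics/cr.png

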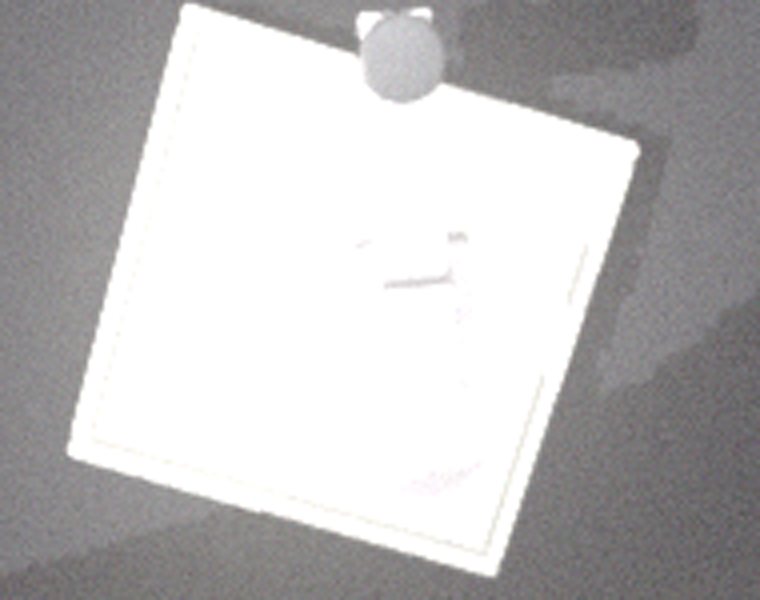

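The box is overexposed in this crop. Its corners are at (275,109), (387,144), (352,252) and (245,222), and the grip top is at (328.5,123.5). I'll redo the crop without the gain.

```bash
python3 - <<'E'
from h import *
im=cv2.imread("pics/w6.png")[108:258,228:418]
g=cv2.cvtColor(im,cv2.COLOR_BGR2GRAY); print(np.percentile(g[30:120,30:150],[1,10,50,90,99]))
g=cv2.createCLAHE(3,(4,4)).apply(g)
cv2.imwrite("pics/cr2.png",cv2.resize(g,None,fx=4,fy=4,interpolation=cv2.INTER_CUBIC))
E
```

```text
[ 52. 123. 185. 230. 231.]
```

View pics/cr2.png

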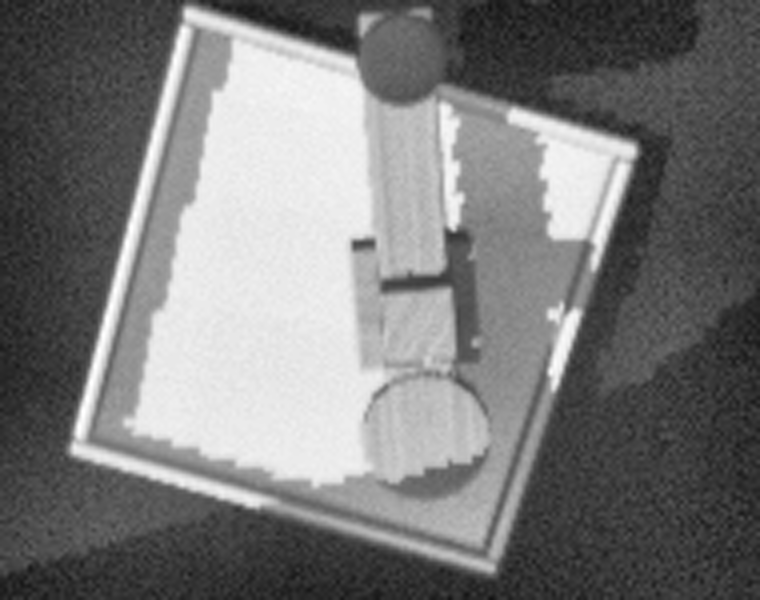

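In this crop the boss top is centred at (333,189), the grip top at (328.5,122.5) and the counterweight at (335,217).

```bash
python3 - <<'E'
from h import *
np.set_printoptions(precision=1,suppress=True)
P=np.load("P6.npy",allow_pickle=True).item()
b=ray("wrist",333,189.3,62,P);g=ray("wrist",328.5,122.5,82.5,P);w=ray("wrist",334.8,216.8,40,P)
box=np.mean([ray("wrist",*p,16,P) for p in[(275,109.5),(387,144.5),(351.5,252),(245.5,221.5)]],0)
print("boss",b,"grip",g,np.linalg.norm((g-b)[:2]),"cw",w,np.linalg.norm((w-b)[:2]),"box",box)
for q in(g-b,b-w,g-w): print("yaw",np.degrees(np.arctan2(q[1],q[0])))
q=g-w; yaw=np.degrees(np.arctan2(q[1],q[0]))
plan(b[0],b[1],100,yaw); 
E
```

```text
boss [ 480.1 -385.    62. ] grip [ 532.8 -369.4   82.5] 54.99893932582829 cw [ 452.6 -393.3   40. ] 28.70342647280387 box [ 475.3 -369.7   16. ]
yaw 16.43519962472644
yaw 16.826285037258852
yaw 16.569311406187577
at [ 460.4 -376.7  270.9] rpy [ 3.1 -0.   0.2] yaw 11.7 n 3 twist -1.63
[0.0058, 0.004, 0.057]
[0.0057, 0.0042, 0.057]
[0.0056, 0.0044, 0.057]
```

Call:
jog_arm(
  dp=[
    [0.0058, 0.004, 0.057],
    [0.0057, 0.0042, 0.057],
    [0.0056, 0.0044, 0.057],
    [0, 0, 0.03],
    [0, 0, 0.02],
    [0, 0, 0.006],
    [0, 0, 0],
    [0, 0, 0],
  ],
  twist=[-1.63, -1.63, -1.63, 0, 0, 0, 0, 0],
  jaw=0.03,
)

```text
time: 21.18
tool_pos: [479.8, -386.3, 44.8]
tcp_rot: [3.14, -0.001, 0.288]
contact_force: [0.1, -0.8, 0.0]
grip_width: 29.9
finger_force: 0.0
```

Call:
jog_arm(
  dp=[
    [0, 0, 0],
    [0, 0, 0],
    [0, 0, 0],
    [0, 0, 0],
  ],
  twist=[0, 0, 0, 0],
  jaw=0,
)

```text
time: 21.68
tool_pos: [479.3, -386.0, 44.2]
tcp_rot: [3.141, -0.0, 0.288]
contact_force: [-0.2, 1.7, 3.6]
grip_width: 15.7
finger_force: 30.0
```

Now I'll open, rotate 90° and regrip, which centres the boss along the other axis.

Call:
jog_arm(
  dp=[
    [0, 0, 0],
    [0, 0, -0.003],
    [0, 0, 0],
    [0, 0, 0],
    [0, 0, 0],
    [0, 0, 0],
    [0, 0, 0],
    [0, 0, 0],
    [0, 0, 0],
    [0, 0, 0],
  ],
  twist=[0, 0, -10, -10, -10, -10, -10, -10, -10, -10],
  jaw=0.03,
)

```text
time: 22.92
tool_pos: [479.1, -385.8, 46.5]
tcp_rot: [-3.141, -0.0, 1.69]
contact_force: [0.6, -0.4, -0.0]
grip_width: 29.9
finger_force: 0.0
```

Call:
jog_arm(
  dp=[
    [0, 0, 0],
    [0, 0, 0.003],
    [0, 0, 0],
  ],
  twist=[-10, 0, 0],
  jaw=0.03,
)

```text
time: 23.3
tool_pos: [478.9, -385.6, 43.2]
tcp_rot: [-3.141, -0.001, 1.855]
contact_force: [-0.2, -0.3, -0.4]
grip_width: 29.7
finger_force: 0.0
```

Call:
jog_arm(
  dp=[
    [0, 0, 0],
    [0, 0, 0],
    [0, 0, 0],
    [0, 0, 0],
  ],
  twist=[0, 0, 0, 0],
  jaw=0,
)

```text
time: 23.8
tool_pos: [479.2, -385.8, 43.6]
tcp_rot: [3.142, 0.0, 1.858]
contact_force: [0.8, 1.0, -0.6]
grip_width: 15.5
finger_force: 29.9
```

```bash
python3 - <<'E'
from h import *
o=bot.get_obs();print(o["tool_pos"],o["tcp_rot"],o["joint_positions"],o["grip_width"])
E
```

```text
[ 479.1626125  -385.80171658   43.58409865] [3.14155175e+00 9.36881018e-06 1.85823245e+00] [-8.02408807e-01  6.90299176e-01  1.47641735e+00  3.85806899e-05
  9.74848894e-01 -1.08986658e+00] 15.455842707664647
```

Call:
jog_arm(
  dp=[
    [0, 0, 0],
    [0, 0, -0.003],
    [0, 0, 0],
    [0, 0, 0],
    [0, 0, 0],
    [0, 0, 0],
    [0, 0, 0],
    [0, 0, 0],
    [0, 0, 0],
    [0, 0, 0],
  ],
  twist=[0, 0, 10, 10, 10, 10, 10, 10, 10, 10],
  jaw=0.03,
)

```text
time: 25.05
tool_pos: [479.2, -386.0, 46.9]
tcp_rot: [3.141, -0.0, 0.456]
contact_force: [0.0, 0.4, -0.6]
grip_width: 30.1
finger_force: 0.0
```

Call:
jog_arm(
  dp=[
    [0, 0, 0],
    [0, 0, 0.003],
    [0, 0, 0],
  ],
  twist=[10, 0, 0],
  jaw=0.03,
)

```text
time: 25.42
tool_pos: [479.0, -385.7, 43.4]
tcp_rot: [-3.141, 0.0, 0.291]
contact_force: [0.3, -0.3, 0.7]
grip_width: 29.9
finger_force: 0.0
```

Call:
jog_arm(
  dp=[
    [0, 0, 0],
    [0, 0, 0],
    [0, 0, 0],
    [0, 0, 0],
    [0, 0, -0.03],
    [0, 0, -0.06],
    [0, 0, -0.05],
    [0, 0, 0],
    [0, 0, 0],
  ],
  twist=[0, 0, 0, 0, 0, 0, 0, 0, 0],
  jaw=0,
)

```text
time: 26.55
tool_pos: [478.5, -385.2, 182.5]
tcp_rot: [-3.14, 0.001, 0.288]
contact_force: [0.6, 0.5, -3.0]
grip_width: 15.8
finger_force: 30.0
```

```bash
python3 - <<'E'
from h import *
o=bot.get_obs();print(o["tool_pos"],o["contact_force"],o["grip_width"])
# approach: 70 mm short of the spindle along -lift x
s=np.array([605.4,-96]); a=.2025; plan(*(s-110*np.array([np.cos(a),np.sin(a)])),184,11.6,step=50)
E
```

```text
[ 478.53775738 -385.21161606  182.45070941] [ 0.59713954  0.47953298 -2.95487706] 15.765750843328616
at [ 478.5 -385.2  182.5] rpy [-3.14e+00  1.00e-03  2.88e-01] yaw 16.5 n 6 twist 0.82
[0.0157, -0.0418, -0.0003]
[0.0151, -0.042, -0.0003]
[0.0145, -0.0422, -0.0003]
[0.0139, -0.0424, -0.0003]
[0.0133, -0.0426, -0.0003]
[0.0127, -0.0428, -0.0003]
```

Call:
jog_arm(
  dp=[
    [0.0157, -0.0418, 0],
    [0.0151, -0.042, 0],
    [0.0145, -0.0422, 0],
    [0.0139, -0.0424, 0],
    [0.0133, -0.0426, 0],
    [0.0127, -0.0428, 0],
    [0, 0, 0],
    [0, 0, 0],
    [0, 0, 0],
  ],
  twist=[0.82, 0.82, 0.82, 0.82, 0.82, 0.82, 0, 0, 0],
)

```text
time: 27.68
tool_pos: [498.1, -119.6, 182.8]
tcp_rot: [-3.141, 0.001, 0.201]
contact_force: [0.8, 0.4, -2.8]
grip_width: 15.8
finger_force: 30.0
```

```bash
python3 - <<'E'
from h import *
P=bot.camera_params("wrist");o=bot.get_obs();print(o["tool_pos"],o["tcp_rot"]); im=snap("wrist","w7.png"); np.save("P7.npy",P,allow_pickle=True)
p=o["tool_pos"];y=o["tcp_rot"][2];g=[p[0]+55*np.cos(y),p[1]+55*np.sin(y),p[2]-39.5+78.5]
print("grip top pred",proj("wrist",g,P)); print("boss top",proj("wrist",[p[0],p[1],p[2]-39.5+58],P)); print("spindle",proj("wrist",[605.4,-96,104],P))
im=im[20:320,180:480]; cv2.imwrite("pics/al.png",cv2.resize(im,(600,600),interpolation=cv2.INTER_CUBIC))
E
```

```text
[ 498.05562502 -119.61103812  182.84019345] [-3.14112533e+00  1.26313609e-03  2.00608288e-01]
grip top pred [318.16345009 185.75959174]
boss top [318.49208319 331.82333892]
spindle [315.14298641  44.38692301]
```

View pics/al.png

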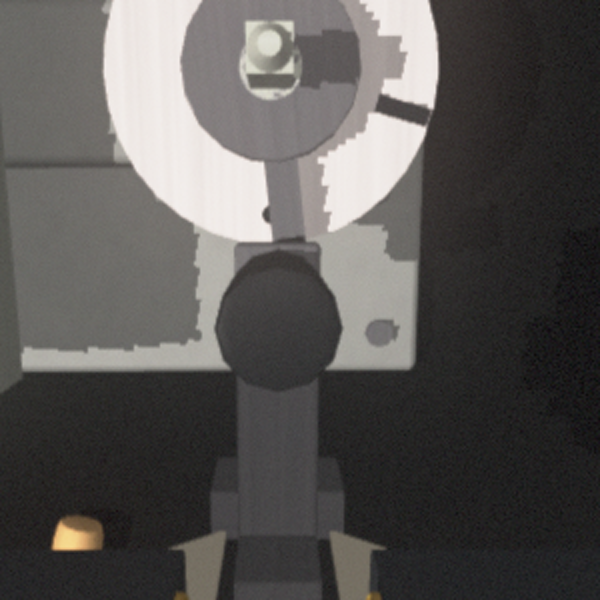

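The spindle square is at (314.7,43.7) and the held grip at (319.5,182.5). The grip was predicted at (318.2,185.8), so I'll correct by about 1 mm.

Call:
jog_arm(
  dp=[
    [0.0363, -0.0008, 0],
    [0.0363, -0.0008, 0],
    [0.0363, -0.0008, 0],
    [0, 0, 0.015],
    [0, 0, 0.012],
    [0, 0, 0],
    [0, 0, 0],
  ],
  twist=[0, 0, 0, 0, 0, 0, 0],
)

```text
time: 28.6
tool_pos: [604.3, -95.0, 157.1]
tcp_rot: [3.141, -0.0, 0.201]
contact_force: [-0.4, 0.5, -2.4]
grip_width: 15.5
finger_force: 30.0
```

```bash
python3 - <<'E'
from h import *
plan(604.3,-95.6,123.5,11.6)
E
```

```text
at [604.3 -95.  157.1] rpy [ 3.141 -0.     0.201] yaw 11.5 n 1 twist -0.08
[-0.0001, 0.0006, 0.0336]
```

Call:
jog_arm(
  dp=[
    [0, 0.0005, 0.006],
    [0, 0, 0.006],
    [0, 0, 0.004],
    [0, 0, 0],
  ],
  twist=[0, 0, 0, 0],
)

```text
time: 29.1
tool_pos: [604.4, -94.9, 140.1]
tcp_rot: [-3.141, 0.001, 0.202]
contact_force: [1.0, 0.1, -2.1]
grip_width: 15.7
finger_force: 30.0
```

Call:
jog_arm(
  dp=[
    [0, 0, 0.003],
    [0, 0, 0.003],
    [0, 0, 0],
  ],
  twist=[0, 0, 0],
)

```text
time: 29.48
tool_pos: [604.5, -95.0, 134.3]
tcp_rot: [-3.141, 0.001, 0.202]
contact_force: [0.0, 0.1, -2.4]
grip_width: 15.8
finger_force: 30.0
```

Call:
jog_arm(
  dp=[
    [0, 0, 0.005],
    [0, 0, 0.005],
    [0, 0, 0.0015],
    [0, 0, 0],
  ],
  twist=[0, 0, 0, 0],
)

```text
time: 29.98
tool_pos: [604.7, -95.0, 123.5]
tcp_rot: [3.141, -0.0, 0.202]
contact_force: [-2.1, 0.2, 1.6]
grip_width: 15.8
finger_force: 30.0
```

Call:
jog_arm(
  dp=[
    [0, 0, 0],
    [0, 0, 0],
    [0, 0, -0.03],
    [0, 0, -0.03],
    [0.055, 0, 0],
    [0, 0, 0],
    [0, 0, 0],
    [0, 0, 0],
    [0, 0, 0],
  ],
  twist=[0, 0, 0, 0, 0, -10, -10, -10, -10],
  jaw=0.034,
)

```text
time: 31.1
tool_pos: [658.7, -84.0, 182.9]
tcp_rot: [3.141, 0.0, 0.906]
contact_force: [0.1, -0.2, 0.4]
grip_width: 34.2
finger_force: 0.0
```

Call:
jog_arm(
  dp=[
    [0, 0, 0],
    [0, 0, 0],
    [0, 0, 0],
    [0, 0, 0],
    [0, 0, 0],
    [0, 0, 0],
    [0, 0, 0],
  ],
  twist=[-10, -10, -10, -10, -10, 0, 0],
  jaw=0.034,
)

```text
time: 31.98
tool_pos: [658.6, -84.0, 183.0]
tcp_rot: [3.142, 0.0, 1.769]
contact_force: [-0.6, 0.1, -0.2]
grip_width: 33.9
finger_force: 0.0
```

```bash
python3 - <<'E'
from h import *
plan(658.6,-84,127,101.6)
np.set_printoptions(precision=1,suppress=True)
snap("scene","s2.png");snap("side","d2.png")
for c in("scene","side"):
  for l in("vessel1","pointer_tip","crank","tray_rim"):
    for d in bot.find_in(c,l)[:5]: print(c,l,round(d["confidence"],2),np.array(d["bbox"]))
# expected pixels
L=np.array([578.,42]);a=.202;R=np.array([[np.cos(a),-np.sin(a)],[np.sin(a),np.cos(a)]])
for c in("scene","side"):
  print(c,[proj(c,[*(L+R@[116,0]),z]) for z in(85,115,145,150)],"rim",proj(c,[*(L+R@[95,0]),85]))
A=cv2.imread("pics/s2.png")[240:360,250:370]; cv2.imwrite("pics/g.png",cv2.resize(A,(600,600),interpolation=cv2.INTER_CUBIC))
E
```

```text
at [658.6 -84.  183. ] rpy [3.142 0.    1.769] yaw 101.4 n 1 twist -0.23
[0.0, -0.0, 0.056]
scene vessel1 0.88 [318.2 295.9  22.1  25.6]
scene vessel1 0.65 [342.9 266.9  16.1  25.9]
scene vessel1 0.64 [327.6 279.8  20.9  24. ]
scene vessel1 0.62 [363.7 411.6  18.2  25.1]
scene pointer_tip 0.41 [282.  300.4   6.8   6.1]
scene pointer_tip 0.16 [217.1 200.4  10.1  14.5]
scene crank 0.61 [285.9 236.1  38.1  26.9]
scene tray_rim 0.88 [321.8 282.4  92.1  80.9]
side vessel1 0.74 [321.9 223.8   9.1  20.3]
side vessel1 0.47 [308.3 231.1  12.8  17.1]
side vessel1 0.45 [331.2 221.7   9.7  12.4]
side crank 0.62 [344.  240.1  29.6  25.8]
side crank 0.35 [335.4 257.3  25.9  12.2]
side crank 0.21 [302.9 415.2  27.9  41.8]
side tray_rim 0.68 [323.8 231.7  62.   39.3]
scene [array([285. , 305.1]), array([284.5, 297.9]), array([283.9, 290.5]), array([283.8, 289.3])] rim [292.2 299.8]
side [array([354.8, 215.2]), array([355.1, 208.6]), array([355.5, 201.9]), array([355.6, 200.7])] rim [349.2 216.7]
```

View pics/g.png

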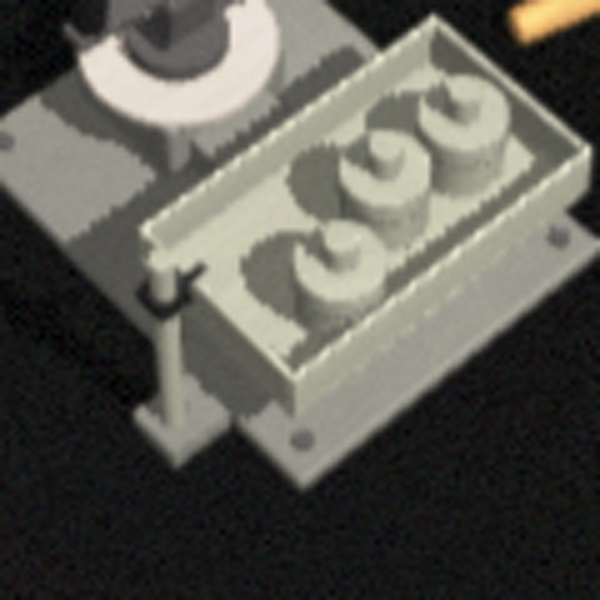

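All three vessels stand upright in the tray, the crank is on the spindle, and the pointer tip is near (290,294). I'll triangulate the pointer height from two wrist views.

Call:
jog_arm(
  dp=[
    [0, 0, -0.047],
    [0.04, 0.0225, 0],
    [0.04, 0.0225, 0],
    [0, 0, 0],
    [0, 0, 0],
    [0, 0, 0],
  ],
  twist=[0, 0, 0, 0, 0, 0],
)

```text
time: 33.22
tool_pos: [686.4, 2.2, 230.1]
tcp_rot: [-3.141, 0.0, 1.771]
contact_force: [0.8, -0.4, 0.4]
grip_width: 33.6
finger_force: 0.0
```

```bash
cat > v.py <<'E'
from h import *
import sys
np.set_printoptions(precision=1,suppress=True)
n=sys.argv[1]
P=bot.camera_params("wrist"); snap("wrist",f"v{n}.png"); np.save(f"Pv{n}.npy",P,allow_pickle=True)
print(bot.get_obs()["tool_pos"])
for d in bot.masks_of("wrist","pointer_tip")[:2]: print(round(d["confidence"],2),np.array(d["bbox"]))
L=np.array([577.7,42]);a=.202;R=np.array([[np.cos(a),-np.sin(a)],[np.sin(a),np.cos(a)]])
print(proj("wrist",[*(L+R@[102,0]),117],P),proj("wrist",[*(L+R@[95,0]),85],P))
E
python3 v.py 1
```

```text
[686.5   2.1 230.2]
0.97 [346.4 142.3  55.1  32. ]
[324.4 142.1] [313.5 140.2]
```

Call:
jog_arm(
  dp=[
    [0, -0.055, 0],
    [0, -0.055, 0],
    [0, -0.05, 0],
    [0, 0, 0],
    [0, 0, 0],
    [0, 0, 0],
  ],
  twist=[0, 0, 0, 0, 0, 0],
)

```text
time: 34.08
tool_pos: [531.1, -28.8, 230.2]
tcp_rot: [3.141, 0.0, 1.773]
contact_force: [-0.1, -0.4, 0.2]
grip_width: 34.2
finger_force: 0.0
```

```bash
python3 v.py 2
```

```text
[530.9 -28.7 230. ]
0.62 [609.6 145.2  60.8  33.5]
[582.7 143. ] [544.9 141. ]
```

```bash
python3 - <<'E'
import cv2,numpy as np
a=cv2.imread("pics/v1.png")[90:200,250:390];b=cv2.imread("pics/v2.png")[90:200,500:640]
t=np.vstack([cv2.resize(q,None,fx=2.7*1,fy=2.7,interpolation=cv2.INTER_CUBIC) for q in(a,b)]); print(t.shape)
t=np.hstack([cv2.resize(q,(400,314),interpolation=cv2.INTER_CUBIC) for q in(a,b)])
cv2.imwrite("pics/tile.png",t)
E
```

```text
(594, 378, 3)
```

View pics/tile.png

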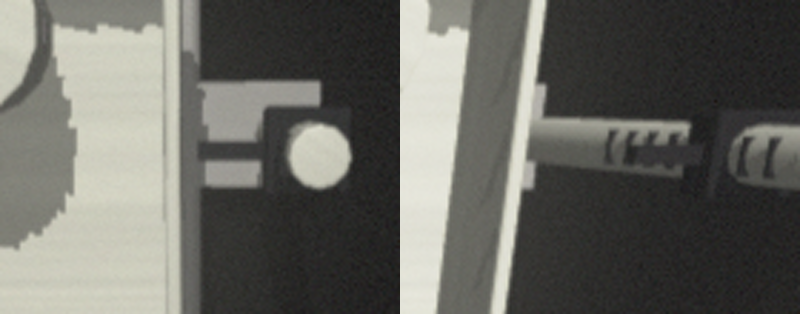

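```bash
cat > tri.py <<'E'
from h import *
np.set_printoptions(precision=1,suppress=True)
def tri(obs):
    A=[];b=[]
    for n,u,v in obs:
        P=np.load(f"Pv{n}.npy",allow_pickle=True).item();R=np.array(P["R"]);t=np.array(P["t"])
        for r,k in(((u-P["cx"])/P["fx"],0),((v-P["cy"])/P["fy"],1)):
            A.append(R[k]-r*R[2]);b.append(r*t[2]-t[k])
    x=np.linalg.lstsq(np.array(A),np.array(b),rcond=None)[0]
    a=.2023;d=x[:2]-[577.5,41.8]
    return x, np.array([d[0]*np.cos(a)+d[1]*np.sin(a),-d[0]*np.sin(a)+d[1]*np.cos(a)])
E
python3 - <<'E'
from tri import *
for p in((318.8,579.2),(319.5,581.2),(318.8,581.2)): print(p,*tri([(1,p[0],143.2),(2,p[1],144.2)]))
# rim outer edge middle: view1 u, view2 u at row 143
u=lambda c,o:o+c/2.857
for e1,e2 in((182,526),(178,538-12)): print("rim",*tri([(1,u(e1,250),143.2),(2,u(e2-400,500),143.2)]))
P=np.load("Pv1.npy",allow_pickle=True).item(); a=.2023;R=np.array([[np.cos(a),-np.sin(a)],[np.sin(a),np.cos(a)]])
print("posttop",proj("wrist",[*(np.array([577.5,41.8])+R@[122,0]),150],P),"seen",u(320,250),90+156/2.857)
for n in(1,2):
  P=np.load(f"Pv{n}.npy",allow_pickle=True).item(); print(n,"rim edge pred",proj("wrist",[*(np.array([577.5,41.8])+R@[95,0]),85],P))
  g=cv2.imread(f"pics/v{n}.png").max(2).astype(int)
  for v in(141,143,145): print(v, g[v,305:346] if n==1 else g[v,535:602])
E
```

```text
(318.8, 579.2) [674.4  61.2 119.4] [98.8 -0.5]
(319.5, 581.2) [674.8  61.3 120.7] [99.2 -0.4]
(318.8, 581.2) [674.4  61.3 121.4] [98.8 -0.4]
rim [671.2  59.3  84.3] [95.3 -1.6]
rim [670.3  59.2  86.1] [94.4 -1.6]
posttop [361.9 144.7] seen 362.005600280014 144.6027301365068
1 rim edge pred [313.2 140.4]
141 [209 201 159 182 202 206 199 170 102 105 102 101 102 100  76  66  65  64
  64  66  63  63  62  65  63  64  67  64  64  63  62  63  61  59  59  61
  60  58  49  58  59]
143 [209 198 157 183 200 204 202 171 103 103 105 101 101 103  77  62  66  65
  61  63  65  63  67  62  66  65  63  62  61  62  62  60  62  59  58  61
  59  56  52  59  57]
145 [208 200 176 187 201 204 200 172 101 101 100 104 101  99  82  71  72  78
  79  76  79  79  77  80  78  77  76  80  78  79  80  74  76  74  76  72
  63  54  54  56  61]
2 rim edge pred [544.5 141.2]
141 [ 97  93  97 119 186 217 224 223 220 156 100  95  92  95  94  95  96  93
  96  93  91  94  96  93  93  93  91  94  97  94  90  96  94  95  95  90
  84  58  64  96  96  89  88  80  54  43  55  52  59  62  56  53  54  56
  60  66  62  61  59  57  54  52  58  56  58  55  52]
143 [ 94  97 105 130 200 222 224 224 214 130  96  90  92  92  91  94  92  89
  92  91  94  91  93  90  92  91  90  91  91  91  90  91  92  90  88  89
  83  56  63  85  85  88  86  72  45  36  40  45  56  59  55  57  55  58
  53  52  56  51  54  54  55  53  55  51  54  53  53]
145 [ 91  94 106 149 205 222 223 222 203 120  96  96  92  91  89  91  93  92
  92  90  90  91  91  91  87  89  91  89  90  89  88  93  90  88  89  88
  70  54  56  75  84  87  83  57  45  41  43  50  59  53  57  57  57  55
  56  52  55  56  57  54  52  57  54  54  54  52  54]
```

Call:
jog_arm(
  dp=[
    [0, 0.02, 0],
    [0, 0, 0],
    [0, 0, 0],
    [0, 0, 0],
  ],
  twist=[0, 0, 0, 0],
)

```text
time: 34.67
tool_pos: [549.1, -24.7, 230.0]
tcp_rot: [-3.141, -0.0, 1.773]
contact_force: [-0.4, 0.4, -1.0]
grip_width: 34.4
finger_force: 0.0
```

```bash
python3 v.py 3
```

```text
[549.1 -24.7 230.1]
0.95 [578.5 144.6  60.5  28.1]
0.27 [295.1 137.3  65.6  65.1]
[553. 144.] [518.3 141.9]
```

Call:
jog_arm(
  dp=[
    [0, 0.035, 0],
    [0, 0, 0],
    [0, 0, 0],
    [0, 0, 0],
  ],
  twist=[0, 0, 0, 0],
)

```text
time: 35.28
tool_pos: [583.1, -17.8, 230.2]
tcp_rot: [-3.141, 0.0, 1.772]
contact_force: [-0.1, -0.0, 0.4]
grip_width: 34.2
finger_force: 0.0
```

```bash
python3 v.py 4; python3 - <<'E'
from tri import *
for n in(2,3,4):
  P=np.load(f"Pv{n}.npy",allow_pickle=True).item(); g=cv2.imread(f"pics/v{n}.png").max(2).astype(int)
  a=.2023;R=np.array([[np.cos(a),-np.sin(a)],[np.sin(a),np.cos(a)]])
  for z in(118,122):
    p=proj("wrist",[*(np.array([577.5,41.8])+R@[98.8,-.4]),z],P); print(n,z,p)
  u=int(p[0])-15; print("cols from",u)
  for v in range(138,152,2): print(v,g[v,u:u+30])
E
```

```text
[583.2 -17.8 230.3]
0.76 [522.5 144.4  62.4  29.5]
[496.1 143.9] [467.4 141.8]
2 118 [577.9 144. ]
2 122 [581.7 144.3]
cols from 566
138 [121 121 119 125 121 119  97  60  73 111 124 125 113  78  56  74 115 128
 125 100  81  54  59  95 127 133 133 125  70  50]
140 [104 103 103 100 101  89  61  64  93 105  98  90  86  60  56  83  95  98
  96  77  61  58  69  98 102  99  96  80  54  50]
142 [95 91 90 87 88 81 58 65 92 89 88 89 79 49 39 41 44 52 55 57 56 53 56 56
 54 54 60 55 55 52]
144 [92 91 92 87 88 79 52 62 78 85 89 87 69 46 42 38 44 53 56 56 54 56 56 58
 54 56 57 55 55 56]
146 [88 88 90 86 86 72 61 56 68 83 87 82 52 48 41 43 57 57 54 54 56 57 53 55
 59 58 51 52 52 53]
148 [79 80 80 82 83 81 82 84 86 83 88 82 80 76 73 75 85 88 83 67 66 65 71 80
 86 85 69 51 47 58]
150 [50 50 49 50 50 45 53 50 52 55 53 53 61 59 64 69 65 74 74 74 75 75 79 81
 82 80 80 81 83 82]
3 118 [548.1 144.9]
3 122 [551.5 145.2]
cols from 536
138 [124 125 126 128 127 128 131 131 132 124 100  64  76 116 131 129  98  62
  73 110 132 134 118  68  63  80 113 139 140 125]
140 [107 106 104 104 103 108 109 107 110 101  6
[... 747 characters left out ...]
40 [ 92  95  98  98  99  99 101 102  98 102 103 103 105 100 104  99 101  85
  64  78 102  97  71  62  79 105 107  66  56  78]
142 [91 92 92 93 89 88 88 91 94 91 91 91 93 87 78 55 59 60 59 58 64 58 57 60
 58 61 61 54 58 57]
144 [91 93 94 92 89 88 91 90 88 90 88 87 88 87 66 50 53 57 56 58 61 56 57 61
 57 59 58 59 60 56]
146 [106 103 100  94  92  94  89  90  88  92  90  87  89  84  59  51  58  59
  60  59  61  57  56  57  60  58  60  57  59  56]
148 [145 168 174 169 160 154 141 101  74  70  76  78  79  79  75  69  73  73
  72  73  72  73  71  66  65  71  61  57  57  59]
150 [167 173 174 173 174 173 160  90  55  55  53  53  47  52  51  50  52  57
  57  58  60  65  69  75  73  76  74  72  78  78]
```

```bash
python3 - <<'E'
from tri import *
print("tip",*tri([(1,318.9,143.5),(2,578.7,144.2),(3,549.7,144.5),(4,492.1,144.5)]))
print("tip",*tri([(1,318.9,143.5),(3,549.7,144.5),(4,492.1,144.5)]))
# rim outer edge at row 144 in each view, subpixel
obs=[]
for n,u0 in((1,312),(2,544),(3,517),(4,467)):
    g=cv2.imread(f"pics/v{n}.png").max(2).astype(float); r=g[141:146,u0-8:u0+9].mean(0); d=r[1:]-r[:-1]; k=np.argmin(d); w=-d[max(k-1,0):k+2]; obs.append((n,u0-8+k+.5-.0+np.dot(w,[-1,0,1])/w.sum(),143.)); print(obs[-1], d[k])
print("rim",*tri(obs))
plan(658.6,-84,185,101.6)
E
```

```text
tip [674.5  61.3 119.1] [98.9 -0.3]
tip [674.4  61.4 119.7] [98.9 -0.3]
(1, np.float64(312.1946721311475), 143.0) -68.6
(2, np.float64(543.7141732283465), 143.0) -78.20000000000002
(3, np.float64(517.3135048231511), 143.0) -68.8
(4, np.float64(466.43030794165315), 143.0) -80.8
rim [670.1  59.7  85.7] [94.4 -1. ]
at [583.3 -17.8 230.4] rpy [3.1 0.  1.8] yaw 101.6 n 2 twist -0.02
[-0.04, 0.0302, 0.0227]
[-0.04, 0.0302, 0.0227]
```

The pointer is at about 119.4 mm and the rim at 85.7 mm in the same measurement, so the tray must rise about 34 mm, or 3.4 turns. I'll grip the crank handle.

Call:
jog_arm(
  dp=[
    [-0.04, 0.0302, 0],
    [-0.04, 0.0302, 0],
    [0, 0, 0.045],
    [0, 0, 0],
    [0, 0, 0.035],
    [0, 0, 0.02],
    [0, 0, 0.003],
    [0, 0, 0],
  ],
  twist=[0, 0, 0, 0, 0, 0, 0, 0],
  jaw=0.034,
)

```text
time: 36.38
tool_pos: [659.6, -83.8, 129.0]
tcp_rot: [3.14, 0.001, 1.773]
contact_force: [0.0, -0.3, 1.3]
grip_width: 34.1
finger_force: 0.0
```

Call:
jog_arm(
  dp=[
    [0, 0, 0],
    [0, 0, 0],
    [0, 0, 0],
    [0, 0, 0],
  ],
  twist=[0, 0, 0, 0],
  jaw=0,
)

```text
time: 36.88
tool_pos: [659.4, -84.0, 127.8]
tcp_rot: [3.14, 0.001, 1.773]
contact_force: [-0.5, 0.9, 3.4]
grip_width: 17.7
finger_force: 30.0
```

Call:
jog_arm(
  dp=[
    [-0.017, -0.0027, 0],
    [-0.0153, -0.0078, 0],
    [-0.0122, -0.0122, 0],
    [-0.0078, -0.0153, 0],
    [-0.0027, -0.017, 0],
    [0.0027, -0.017, 0],
    [0.0078, -0.0153, 0],
    [0.0122, -0.0122, 0],
    [0.0153, -0.0078, 0],
    [0.017, -0.0027, 0],
  ],
  twist=[0, 0, 0, 0, 0, 0, 0, 0, 0, 0],
)

```text
time: 38.12
tool_pos: [551.7, -107.0, 127.8]
tcp_rot: [3.139, 0.002, 1.771]
contact_force: [7.8, -0.8, 0.1]
grip_width: 17.3
finger_force: 30.0
```

Call:
jog_arm(
  dp=[
    [0.017, 0.0027, 0],
    [0.0153, 0.0078, 0],
    [0.0122, 0.0122, 0],
    [0.0078, 0.0153, 0],
    [0.0027, 0.017, 0],
    [-0.0027, 0.017, 0],
    [-0.0078, 0.0153, 0],
    [-0.0122, 0.0122, 0],
    [-0.0153, 0.0078, 0],
    [-0.017, 0.0027, 0],
  ],
  twist=[0, 0, 0, 0, 0, 0, 0, 0, 0, 0],
)

```text
time: 39.38
tool_pos: [659.7, -81.7, 127.4]
tcp_rot: [3.141, -0.002, 1.774]
contact_force: [1.4, 2.7, 7.8]
grip_width: 17.4
finger_force: 30.0
```

Call:
jog_arm(
  dp=[
    [-0.017, -0.0027, 0],
    [-0.0153, -0.0078, 0],
    [-0.0122, -0.0122, 0],
    [-0.0078, -0.0153, 0],
    [-0.0027, -0.017, 0],
    [0.0027, -0.017, 0],
    [0.0078, -0.0153, 0],
    [0.0122, -0.0122, 0],
    [0.0153, -0.0078, 0],
    [0.017, -0.0027, 0],
  ],
  twist=[0, 0, 0, 0, 0, 0, 0, 0, 0, 0],
)

```text
time: 40.62
tool_pos: [551.4, -105.5, 127.6]
tcp_rot: [3.141, 0.001, 1.772]
contact_force: [6.5, -2.0, 2.0]
grip_width: 17.1
finger_force: 30.0
```

```bash
python3 - <<'E'
from h import *
np.set_printoptions(precision=1,suppress=True)
im=snap("scene","s3.png")
for l in("tray_top","crank","vessel1"):
  for d in bot.find_in("scene",l)[:4]: print(l,round(d["confidence"],2),np.array(d["bbox"]))
o=bot.get_obs();print(o["tool_pos"],o["contact_force"])
for h in (0,15): 
  a=.2023;R=np.array([[np.cos(a),-np.sin(a)],[np.sin(a),np.cos(a)]])
  c=np.array([proj("scene",[*(np.array([578,42])+R@[sx*95,sy*55]),85+h]) for sx in(1,-1) for sy in(1,-1)]); print(h,c.min(0),c.max(0))
E
```

```text
tray_top 0.81 [321.6 278.8  98.5  77.1]
crank 0.6 [289.  233.8  37.3  31.7]
crank 0.43 [403.4 356.4  14.1  19.5]
crank 0.32 [290.8 241.9  26.6  30.9]
vessel1 0.91 [318.1 290.6  21.4  27.2]
vessel1 0.91 [328.6 274.2  19.9  26.7]
vessel1 0.9 [407.7 319.9  21.4  24.2]
vessel1 0.7 [364.2 411.8  19.4  26.3]
[ 551.5 -105.   127.4] [-0.2  0.5  7.1]
0 [276.9 241.9] [368.4 315.6]
15 [276.5 238.2] [369.  312.1]
```

Call:
jog_arm(
  dp=[
    [0.017, 0.0027, 0],
    [0.0153, 0.0078, 0],
    [0.0122, 0.0122, 0],
    [0.0078, 0.0153, 0],
    [0.0027, 0.017, 0],
    [-0.0027, 0.017, 0],
    [-0.0078, 0.0153, 0],
    [-0.0122, 0.0122, 0],
    [-0.0153, 0.0078, 0],
    [-0.017, 0.0027, 0],
  ],
  twist=[0, 0, 0, 0, 0, 0, 0, 0, 0, 0],
)

```text
time: 42.08
tool_pos: [659.8, -81.7, 127.2]
tcp_rot: [3.142, -0.003, 1.774]
contact_force: [1.5, 2.8, 7.1]
grip_width: 17.2
finger_force: 30.0
```

Call:
jog_arm(
  dp=[
    [-0.017, -0.0027, 0],
    [-0.0153, -0.0078, 0],
    [-0.0122, -0.0122, 0],
    [-0.0078, -0.0153, 0],
    [-0.0027, -0.017, 0],
    [0.0027, -0.017, 0],
    [0.0078, -0.0153, 0],
    [0.0122, -0.0122, 0],
    [0.0153, -0.0078, 0],
    [0.017, -0.0027, 0],
  ],
  twist=[0, 0, 0, 0, 0, 0, 0, 0, 0, 0],
)

```text
time: 43.32
tool_pos: [551.4, -105.6, 127.5]
tcp_rot: [3.141, 0.0, 1.772]
contact_force: [5.2, -2.0, 2.9]
grip_width: 17.3
finger_force: 30.0
```

Call:
jog_arm(
  dp=[
    [0.017, 0.0027, 0],
    [0.0153, 0.0078, 0],
    [0.0122, 0.0122, 0],
    [0.0078, 0.0153, 0],
    [0.0027, 0.017, 0],
    [-0.0027, 0.017, 0],
    [-0.0078, 0.0153, 0],
    [-0.0122, 0.0122, 0],
    [-0.0153, 0.0078, 0],
    [-0.017, 0.0027, 0],
  ],
  twist=[0, 0, 0, 0, 0, 0, 0, 0, 0, 0],
)

```text
time: 44.58
tool_pos: [659.8, -81.5, 127.2]
tcp_rot: [-3.141, -0.003, 1.774]
contact_force: [2.3, 2.7, 7.2]
grip_width: 17.5
finger_force: 30.0
```

Call:
jog_arm(
  dp=[
    [-0.017, -0.0027, 0],
    [-0.0153, -0.0078, 0],
    [-0.0122, -0.0122, 0],
    [-0.0078, -0.0153, 0],
    [-0.0027, -0.017, 0],
    [0.0027, -0.017, 0],
    [0.0078, -0.0153, 0],
    [0.0122, -0.0122, 0],
    [0.008, -0.0041, 0],
    [0, 0, 0],
  ],
  twist=[0, 0, 0, 0, 0, 0, 0, 0, 0, 0],
)

```text
time: 45.82
tool_pos: [561.3, -128.1, 127.7]
tcp_rot: [-3.139, 0.0, 1.773]
contact_force: [-5.0, -5.0, 12.4]
grip_width: 17.7
finger_force: 30.0
```

Call:
jog_arm(
  dp=[
    [0, 0, 0],
    [0, 0, 0],
    [0, 0, -0.04],
    [0, 0, -0.06],
    [0.0515, 0.022, 0],
    [0.0515, 0.022, 0],
    [0, 0, 0],
    [0, 0, 0],
    [0, 0, 0],
  ],
  twist=[0, 0, 0, 0, 0, 0, 0, 0, 0],
  jaw=0.034,
)

```text
time: 46.95
tool_pos: [584.5, -19.8, 226.6]
tcp_rot: [-3.14, -0.0, 1.771]
contact_force: [-0.0, 0.2, -0.3]
grip_width: 34.1
finger_force: 0.0
```

```bash
python3 v.py 5
```

```text
[584.6 -19.9 226.8]
0.83 [523.  140.4  61.9  29.9]
0.55 [309.  361.9 103.7 103.3]
[497.3 140.1] [468.1 138.4]
```

Call:
jog_arm(
  dp=[
    [0, 0.0525, 0],
    [0, 0.0525, 0],
    [0, 0, 0],
    [0, 0, 0],
    [0, 0, 0],
  ],
  twist=[0, 0, 0, 0, 0],
)

```text
time: 47.68
tool_pos: [686.9, 1.7, 227.9]
tcp_rot: [3.141, 0.0, 1.772]
contact_force: [-0.4, 1.0, -0.6]
grip_width: 33.9
finger_force: 0.0
```

```bash
python3 v.py 6; python3 - <<'E'
from tri import *
a=.2023;R=np.array([[np.cos(a),-np.sin(a)],[np.sin(a),np.cos(a)]])
for n in(5,6):
  P=np.load(f"Pv{n}.npy",allow_pickle=True).item(); g=cv2.imread(f"pics/v{n}.png").max(2).astype(int)
  p=proj("wrist",[*(np.array([577.5,41.8])+R@[98.9,-.4]),119.4],P); q=proj("wrist",[*(np.array([577.5,41.8])+R@[94.4,-.4]),119.4],P); print(n,"tip",p,"rim",q)
  u=int(q[0])-12; print("cols from",u)
  for v in range(int(p[1])-12,int(p[1])+14,4): print(v,g[v,u:u+40])
E
```

```text
[687.    1.8 228.2]
0.81 [345.4 141.2  55.3  32.1]
[323.8 141.2] [312.9 139.4]
5 tip [493.3 141.2] rim [485.7 141.2]
cols from 473
129 [ 99  96  97 102 100 100 101 119 182 211 221 221 220 210 159 143 130 132
 130 131 132 132 130 122 119 123 122 121 120 120 121 122 117 116 118 116
 118 116 111 100]
133 [101 106 104 100 102 101 106 131 196 219 222 220 217 202 148 138 137 135
 137 138 140 140 140 135  89  76  88 117 133  88  80  96 123 133  97  94
  95 114 139 128]
137 [103 103 101 100 101 102 111 158 203 221 220 220 218 171 114 101 105 104
 103  99 100  88  81  72  64  71  84  80  66  59  69  90  83  68  58  71
  89  90  85  59]
141 [101 102 105 102 101  96 122 188 215 219 220 219 203 115  93  91  95  90
  89  88  73  56  54  63  63  62  62  60  60  62  62  67  61  58  60  60
  60  60  63  62]
145 [103 102 100 105  95 104 140 200 221 221 220 218 180 102  76  79  74  77
  82  83  84  82  84  80  81  85  86  82  75  77  75  83  77  63  64  69
  78  79  56  53]
149 [101  99  99  93  92 111 169 209 220 221 219 213 161  82  60  57  59  57
  55  56  55  49  56  54  54  55  52  54  50  51  51
[... 734 characters left out ...]
14 114 113
 112 115 116 111]
142 [210 209 209 210 211 209 204 177 187 203 204 205 195 157 103 104 106 101
 101  98  80  66  64  70  63  64  60  63  62  60  63  60  61  62  63  62
  63  61  63  59]
146 [206 204 206 203 208 207 200 166 185 202 206 205 196 159 103 103 102 103
 104 106 100 100 102 102  95 111 149 153 153 151 155 154 153 153 149 154
 154 151 155 152]
150 [208 208 208 206 205 207 198 162 183 206 205 203 200 163 103 101 103 105
 103 102 101 101 100 104 104 116 155 157 155 157 158 155 156 155 157 153
 156 155 156 156]
154 [210 210 209 210 212 211 204 161 183 202 203 203 200 165 104 104 104 105
 101 101  99  93  87  86  97 128 132 136 134 133 132 131 129 133 131 133
 132 132 130 127]
```

The rim and the tip have matching disparities (174.4 and 175.0 px), so they are level to about 1 mm. Next I'll take the crank off.

```bash
python3 - <<'E'
from h import *
plan(604.6,-95,227,127.4,step=50)
E
```

```text
at [687.1   1.9 228.2] rpy [3.141 0.    1.772] yaw 101.5 n 3 twist -8.62
[-0.0261, -0.0334, 0.0004]
[-0.0208, -0.0369, 0.0004]
[-0.0151, -0.0396, 0.0004]
```

Call:
jog_arm(
  dp=[
    [-0.0261, -0.0334, 0],
    [-0.0208, -0.0369, 0],
    [-0.0151, -0.0396, 0],
    [0, 0, 0.055],
    [0, 0, 0.03],
    [0, 0, 0.018],
    [0, 0, 0],
    [0, 0, 0],
  ],
  twist=[-8.62, -8.62, -8.62, 0, 0, 0, 0, 0],
)

```text
time: 48.78
tool_pos: [605.8, -94.8, 125.6]
tcp_rot: [3.14, 0.002, 2.224]
contact_force: [-0.7, 0.8, 0.8]
grip_width: 33.9
finger_force: 0.0
```

Call:
jog_arm(
  dp=[
    [0, 0, 0],
    [0, 0, 0],
    [0, 0, 0],
    [0, 0, 0],
  ],
  twist=[0, 0, 0, 0],
  jaw=0,
)

```text
time: 49.28
tool_pos: [605.5, -94.7, 124.8]
tcp_rot: [3.141, 0.001, 2.224]
contact_force: [-1.1, -0.6, 5.5]
grip_width: 15.9
finger_force: 30.0
```

Gripped at 15.9 mm, square to the boss. I'll lift it off slowly.

Call:
jog_arm(
  dp=[
    [0, 0, -0.008],
    [0, 0, -0.01],
    [0, 0, -0.012],
    [0, 0, -0.015],
    [0, 0, -0.025],
    [0, 0, 0],
  ],
  twist=[0, 0, 0, 0, 0, 0],
)

```text
time: 50.02
tool_pos: [606.5, -94.8, 197.1]
tcp_rot: [3.138, 0.004, 2.224]
contact_force: [-0.8, -0.4, -2.5]
grip_width: 15.6
finger_force: 30.0
```

```bash
python3 - <<'E'
from h import *
plan(476,-371,190,step=50)
E
```

```text
at [606.5 -94.8 197.1] rpy [3.138 0.004 2.224] yaw 127.4 n 7 twist 0.0
[-0.02, -0.0388, 0.001]
```

Call:
jog_arm(
  dp=[
    [-0.02, -0.0388, 0],
    [-0.02, -0.0388, 0],
    [-0.02, -0.0388, 0],
    [-0.02, -0.0388, 0],
    [-0.02, -0.0388, 0],
    [-0.02, -0.0388, 0],
    [-0.02, -0.0388, 0],
    [0, 0, 0.05],
    [0, 0, 0.05],
    [0, 0, 0],
  ],
  twist=[0, 0, 0, 0, 0, 0, 0, 0, 0, 0],
)

```text
time: 51.28
tool_pos: [472.2, -368.5, 90.0]
tcp_rot: [-3.14, -0.01, 2.224]
contact_force: [0.3, -0.3, -1.3]
grip_width: 16.0
finger_force: 30.0
```

```bash
python3 - <<'E'
from h import *
plan(476,-371,45)
E
```

```text
at [ 472.2 -368.5   90. ] rpy [-3.14  -0.01   2.224] yaw 127.4 n 1 twist 0.0
[-0.0043, 0.0015, 0.045]
```

Call:
jog_arm(
  dp=[
    [0, 0, 0.02],
    [0, 0, 0.018],
    [0, 0, 0.0075],
    [0, 0, 0],
    [0, 0, 0],
  ],
  twist=[0, 0, 0, 0, 0],
)

```text
time: 51.9
tool_pos: [475.3, -371.3, 50.0]
tcp_rot: [3.141, 0.002, 2.224]
contact_force: [0.4, 0.3, -3.0]
grip_width: 15.6
finger_force: 30.0
```

Call:
jog_arm(
  dp=[
    [0, 0, 0],
    [0, 0, 0],
    [0, 0, 0],
    [0, 0, -0.03],
    [0, 0, -0.06],
    [0, 0, -0.06],
    [0, 0, 0],
  ],
  twist=[0, 0, 0, 0, 0, 0, 0],
  jaw=0.03,
)

```text
time: 52.78
tool_pos: [476.6, -372.7, 204.5]
tcp_rot: [3.14, 0.011, 2.224]
contact_force: [-0.4, -0.5, -0.7]
grip_width: 29.7
finger_force: 0.0
```

```bash
python3 - <<'E'
from h import *
np.set_printoptions(precision=1,suppress=True)
snap("scene","s4.png");snap("side","d4.png")
for c in("scene","side"):
  for l in("crank","vessel1"):
    for d in bot.find_in(c,l)[:6]: print(c,l,round(d["confidence"],2),np.array(d["bbox"]))
# collar geometry: tab positions at angles, z 98
S=np.array([605,-95.]);a=.2023
for t in(0,1.3): print(t,S+56*np.array([-np.cos(a+t),-np.sin(a+t)]))
plan(560,-180,190,11.6,step=50)
E
```

```text
scene crank 0.72 [281.5 163.1  19.7  37.1]
scene vessel1 0.92 [328.5 272.1  17.3  30.3]
scene vessel1 0.88 [317.5 288.   26.   25.2]
scene vessel1 0.78 [342.7 260.7  12.2  22. ]
scene vessel1 0.77 [365.2 411.   20.3  21.8]
scene vessel1 0.76 [406.4 317.5  20.7  26.7]
scene vessel1 0.28 [284.  163.4  18.6  37.9]
side crank 0.81 [314.1 339.6  26.4  21.5]
side vessel1 0.49 [382.6 322.2  13.   20.1]
side vessel1 0.44 [279.6 217.4   6.5  11.9]
0 [ 550.1 -106.3]
1.3 [ 601.2 -150.9]
at [ 474.1 -370.2  196.9] rpy [-3.1 -0.   2.2] yaw 127.4 n 12 twist 9.65
[0.0082, 0.0153, 0.0006]
[0.0107, 0.0137, 0.0006]
[0.0128, 0.0117, 0.0006]
[0.0146, 0.0094, 0.0006]
[0.016, 0.0068, 0.0006]
[0.0169, 0.004, 0.0006]
[0.0174, 0.0012, 0.0006]
[0.0173, -0.0018, 0.0006]
[0.0168, -0.0046, 0.0006]
[0.0157, -0.0074, 0.0006]
[0.0143, -0.0099, 0.0006]
[0.0124, -0.0122, 0.0006]
```

```bash
python3 - <<'E'
from h import *
plan(550.1,-106.3,180,11.6)
E
```

```text
at [ 474.1 -370.2  196.9] rpy [-3.141e+00 -3.000e-03  2.224e+00] yaw 127.4 n 12 twist 9.65
[0.0136, 0.0184, 0.0014]
[0.0165, 0.0159, 0.0014]
[0.0189, 0.0129, 0.0014]
[0.0208, 0.0095, 0.0014]
[0.0221, 0.0059, 0.0014]
[0.0228, 0.0021, 0.0014]
[0.0228, -0.0018, 0.0014]
[0.0222, -0.0056, 0.0014]
[0.021, -0.0092, 0.0014]
[0.0191, -0.0126, 0.0014]
[0.0167, -0.0156, 0.0014]
[0.0139, -0.0182, 0.0014]
```

Call:
jog_arm(
  dp=[
    [0.0136, 0.0184, 0],
    [0.0165, 0.0159, 0],
    [0.0189, 0.0129, 0],
    [0.0208, 0.0095, 0],
    [0.0221, 0.0059, 0],
    [0.0228, 0.0021, 0],
    [0.0228, -0.0018, 0],
    [0.0222, -0.0056, 0],
    [0.021, -0.0092, 0],
    [0.0191, -0.0126, 0],
  ],
  twist=[9.65, 9.65, 9.65, 9.65, 9.65, 9.65, 9.65, 9.65, 9.65, 9.65],
)

```text
time: 54.32
tool_pos: [537.8, -149.9, 197.4]
tcp_rot: [-3.14, 0.001, 0.534]
contact_force: [-0.1, 0.5, -0.0]
grip_width: 29.9
finger_force: 0.0
```

Call:
jog_arm(
  dp=[
    [0.0167, -0.0156, 0],
    [0.0139, -0.0182, 0],
    [0, 0, 0],
    [0, 0, 0],
  ],
  twist=[9.65, 9.65, 0, 0],
)

```text
time: 54.82
tool_pos: [550.4, -107.3, 197.9]
tcp_rot: [-3.141, 0.001, 0.206]
contact_force: [0.2, -0.2, -0.0]
grip_width: 30.1
finger_force: 0.0
```

```bash
python3 - <<'E'
from h import *
plan(550.1,-106.3,80,11.6)
np.set_printoptions(precision=1,suppress=True)
P=bot.camera_params("wrist"); snap("wrist","w9.png")
for d in bot.find_in("wrist","collar_tab")[:3]: print(round(d["confidence"],2),np.array(d["bbox"]))
print(proj("wrist",[550.1,-106.3,98],P), proj("wrist",[605,-95,104],P))
E
```

```text
at [ 550.4 -107.3  197.9] rpy [-3.141e+00  1.000e-03  2.060e-01] yaw 11.8 n 2 twist 0.09
[-0.0, -0.0005, 0.059]
[-0.0001, -0.0005, 0.059]
0.9 [318.4 179.9  82.9 148.7]
0.7 [ 96.3 157.1 192.7 314.1]
[317.1 243. ] [317.2 151.4]
```

Call:
jog_arm(
  dp=[
    [0, -0.001, 0.05],
    [0, 0, 0.04],
    [0, 0, 0.02],
    [0, 0, 0.008],
    [0, 0, 0],
  ],
  twist=[0, 0, 0, 0, 0],
)

```text
time: 55.55
tool_pos: [550.6, -106.4, 80.7]
tcp_rot: [3.142, 0.0, 0.203]
contact_force: [-1.0, -0.1, -0.7]
grip_width: 30.0
finger_force: 0.0
```

Call:
jog_arm(
  dp=[
    [0, 0, 0],
    [0, 0, 0],
    [0, 0, 0],
    [0, 0, 0],
  ],
  twist=[0, 0, 0, 0],
  jaw=0,
)

```text
time: 56.05
tool_pos: [551.0, -106.9, 81.4]
tcp_rot: [3.14, -0.001, 0.203]
contact_force: [-1.4, -5.5, 3.2]
grip_width: 9.6
finger_force: 30.0
```

Call:
jog_arm(
  dp=[
    [0.0007, 0.009, 0],
    [0.0007, 0.009, 0],
    [0.0007, 0.009, 0],
    [0.0007, 0.009, 0],
    [0.0007, 0.009, 0],
    [0.0007, 0.009, 0],
    [0.0007, 0.009, 0],
    [0.0007, 0.009, 0],
    [0, 0, 0],
  ],
  twist=[-9.3, -9.3, -9.3, -9.3, -9.3, -9.3, -9.3, -9.3, 0],
)

```text
time: 57.18
tool_pos: [602.3, -151.6, 81.5]
tcp_rot: [3.138, 0.002, 1.5]
contact_force: [0.2, -5.5, 2.3]
grip_width: 9.4
finger_force: 30.0
```

```bash
python3 - <<'E'
from h import *
o=bot.get_obs();p=o["tool_pos"];print(p,o["tcp_rot"],o["contact_force"],"angle",np.arctan2(-(p[1]+95),-(p[0]-605))-.2023)
E
```

```text
[ 602.29158198 -151.56602128   81.5088204 ] [3.13849454e+00 1.98093729e-03 1.50014916e+00] [ 0.20567872 -5.50503795  2.27783422] angle 1.3206522135965117
```

Call:
jog_arm(
  dp=[
    [0, 0, 0],
    [0, 0, 0],
    [0, 0, 0],
    [0, 0, -0.03],
    [0, 0, -0.06],
    [0, 0, -0.06],
    [-0.04, 0, -0.05],
    [0, 0, 0],
    [0, 0, 0],
  ],
  twist=[0, 0, 0, 0, 0, 0, 0, 0, 0],
  jaw=0.03,
)

```text
time: 58.3
tool_pos: [597.9, -188.9, 278.4]
tcp_rot: [-3.14, -0.001, 1.501]
contact_force: [0.8, 0.5, -0.4]
grip_width: 29.6
finger_force: 0.0
```

```bash
python3 - <<'E'
from h import *
o=bot.get_obs();print(o["tool_pos"])
w=snap("wrist","w10.png"); s=snap("scene","s5.png"); d=snap("side","d5.png")
r=lambda i,W,H:cv2.resize(i,(W,H),interpolation=cv2.INTER_CUBIC)
a=r(w[0:300],400,300); b=r(s[140:320,250:370][:, :],400,600); c=r(d[190:370,280:400][:200],400,300)
cv2.imwrite("pics/fin.png",np.hstack([np.vstack([a,r(d[300:360,280:360],400,300)]),b]))
E
```

```text
[ 597.8794456  -188.93882944  278.42641907]
```

View pics/fin.png

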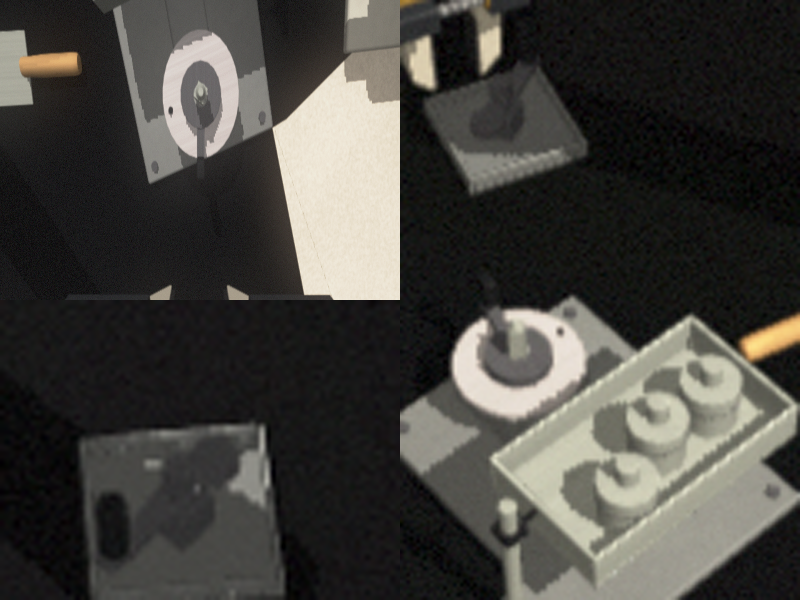

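The lever covers the lock bar, the crank stands upright in the box and the vessels are upright. I'll check the level once more before handing in.

```bash
python3 - <<'E'
from h import *
plan(560,-22,228,101.6)
E
```

```text
at [ 597.9 -188.4  277.6] rpy [-3.138e+00 -1.000e-03  1.502e+00] yaw 86.1 n 3 twist -5.18
[0.0545, -0.0164, 0.0165]
[0.0557, -0.0114, 0.0165]
[0.0565, -0.0063, 0.0165]
```

Call:
jog_arm(
  dp=[
    [0.0545, -0.0164, 0.0165],
    [0.0557, -0.0114, 0.0165],
    [0.0565, -0.0063, 0.0165],
    [0, 0, 0],
    [0, 0, 0],
    [0, 0, 0],
  ],
  twist=[-5.18, -5.18, -5.18, 0, 0, 0],
)

```text
time: 59.2
tool_pos: [561.1, -24.1, 230.0]
tcp_rot: [3.141, 0.001, 1.771]
contact_force: [-0.2, 0.2, 0.2]
grip_width: 30.0
finger_force: 0.0
```

```bash
python3 v.py 7
```

```text
[561.1 -24.2 230. ]
0.92 [560.2 140.6  64.1  32.2]
[533.7 140.5] [500.9 138.8]
```

Call:
jog_arm(
  dp=[
    [0, 0.06, 0],
    [0, 0.06, 0],
    [0, 0, 0],
    [0, 0, 0],
    [0, 0, 0],
  ],
  twist=[0, 0, 0, 0, 0],
)

```text
time: 59.92
tool_pos: [677.4, 0.4, 231.0]
tcp_rot: [3.141, 0.0, 1.772]
contact_force: [0.2, -1.3, -0.6]
grip_width: 29.8
finger_force: 0.0
```

```bash
python3 v.py 8; python3 - <<'E'
from tri import *
a=.2023;R=np.array([[np.cos(a),-np.sin(a)],[np.sin(a),np.cos(a)]])
for n in(7,8):
  P=np.load(f"Pv{n}.npy",allow_pickle=True).item(); g=cv2.imread(f"pics/v{n}.png").max(2).astype(int)
  f=lambda x:proj("wrist",[*(np.array([577.5,41.8])+R@[x,-.4]),119.4],P); p=f(98.9);q=f(94.4); print(n,"tip",p,"rim",q)
  u=int(q[0])-8; print("cols from",u)
  for v in range(int(p[1])-2,int(p[1])+4): print(v,g[v,u:u+26])
E
```

```text
[677.5   0.6 231.2]
0.8 [362.8 143.6  60.4  31.5]
[339.2 142.2] [326.8 140.3]
7 tip [530.  141.6] rim [522.6 141.6]
cols from 514
139 [104  98 115 177 211 221 221 220 204 126  98  93  96  90  84  63  62  58
  52  61  59  58  58  62  60  66]
140 [102  97 121 185 214 221 220 219 201 121  95  92  94  89  75  60  55  50
  57  61  62  62  64  59  57  62]
141 [101  99 127 193 217 220 221 217 197 114  94  91  91  86  76  62  53  50
  52  61  61  64  62  63  63  64]
142 [101 104 130 195 217 219 219 217 184 104  91  92  92  87  70  58  52  52
  54  60  60  62  59  60  58  59]
143 [ 94 103 137 198 218 221 220 215 167 101  92  94  88  88  66  65  54  52
  54  62  63  64  62  62  60  62]
144 [ 95 107 148 202 220 220 221 217 164 102  90  92  92  88  74  67  63  61
  66  65  60  62  62  65  70  60]
8 tip [333.9 143.3] rim [326.5 143.3]
cols from 318
141 [212 213 204 171 193 205 207 202 183 127 108 102 103 105 113 146  92  66
  65  62  61  65  64  60  59  60]
142 [210 209 203 168 193 206 206 204 181 127 106 104 104 102 115 145  95  65
  65  64  63  63  65  62  61  62]
143 [209 211 202 164 196 202 203 204 179 127 104 104 103 103 116 145  91  64
  61  65  62  65  66  64  65  62]
144 [209 208 200 159 192 205 205 203 179 123 106 105 105 102 114 147  92  70
  66  64  66  64  63  67  63  65]
145 [210 208 200 158 193 204 205 203 177 124 107 105 102 103 111 131  99  80
  82  78  81  76  77  80  77  78]
146 [210 205 198 158 196 205 204 203 180 126 103 103 103 103 104 109 109 120
 120 122 119 119 118 122 121 119]
```

```bash
python3 - <<'E'
from tri import *
print("tip",*tri([(1,318.9,143.5),(2,578.7,144.2),(3,549.7,144.5),(4,492.1,144.5),(5,492.8,141.2),(6,317.8,142.3),(7,528.3,141.6),(8,333.7,143.3)]))
r=tri([(5,485.6,141.2),(6,311.2,142.3),(7,522.5,141.6),(8,326.5,143.3)]);print("rim",*r)
t=tri([(5,492.8,141.2),(6,317.8,142.3),(7,528.3,141.6),(8,333.7,143.3)]);print("tip same views",*t)
if abs(r[0][2]-t[0][2])<2: print(bot.close_job())
E
```

```text
tip [674.3  61.3 119. ] [98.8 -0.4]
rim [670.2  60.4 119. ] [94.5 -0.4]
tip same views [674.3  61.2 118.2] [98.7 -0.5]
the job is handed in; nothing more can be done
None
```

The job is handed in, and no verdict came back. The three steel vessels stand upright on the tray, and the rim measures within about 1 mm of the pointer. The collar is turned to about 1.3 rad, on its locked mark, and the crank stands in its box.

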